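Shake out the casting buttons

ROBOT

A 6-joint arm with a two-finger parallel gripper is mounted at the origin on a cart in front of the work surface, level with it; the furniture and walls round the work are solid. World frame = base frame: x ahead of the robot, y to its left, z up, the work surface at z = 0. Lengths are in mm, angles in rad, forces in N, time in s.
With the tool pointing down it reaches from about 275 to 750 mm from the base axis. Payload 10.2 kg.
Tool frame: the origin (TCP) lies at the very end of the fingers, on their centre line; the grasp point (between the pads) lies 19 mm behind it; z points along the fingers, y is the direction in which the jaws open and shut (so a half turn about z gives the same grasp; the last joint's range is limited). The gripper opens to 85 mm and grips with 20 to 120 N. Pads are 22 mm wide; open, the fingers measure 114 mm over their backs; the gripper's body (76 mm by 85 mm) begins 54 mm behind the grasp point. The pads swing forward as they close: fully open they stand 13 mm farther back than shut.
Start: joints at [0.897, 0.313, 1.498, -0, 1.331, -0.223], TCP at [228.748, 472.552, 231.294] pointing down, gripper open.
Joint ranges: [-2.94, 2.94], [-0.97, 2.17], [0.19, 2.56], [-1.23, 4.37], [0.02, 3.11], [-2.88, 2.88]. Speed limits (rad/s): [2.39, 2.39, 3.01, 3.14, 3.14, 3.14].

INTERFACE

Orientations are given as a unit quaternion [w, x, y, z].
In Python, from rig import ctrl, eyes, order gives the robot as it stands.
- The arm moves only by the tool move_arm, never from a script. Its argument "deltas" is a list of rows, each a list of 6 numbers: the shift along the tool's x, y, z in cm, then the turn, a rotation vector about the tool's x, y, z in degrees. A call has exactly 10 rows; each row shifts and turns the commanded pose from where the row before left it, along the tool's axes as they then stand; what a row does not reach is not made up. A row lasts 1/10 s, in which the tool goes at most 50 mm and 8.59 degrees, less where a joint would pass 70% of its speed; a pose out of reach is approached as far as the arm can. A call is refused whole if a number of a shift passes 5 or a number of a turn 8.59, either way. A call with a gripper value outside its range is refused whole. "grip" is the finger opening in cm, from 0 to 8.54, set as the call begins (left out, the last holds). The fingers move at their own pace and stop on an object; "newtons" is the grip in N (left out, the last holds). Time passes only in rows, so rows that do not move let the fingers close, or fill a call up. It gives the time, the measured TCP pose, the force and the opening at its end, in the units of the state.
- ctrl.sense(): the state, without advancing time (a new reading comes with each control period).
- eyes.capture(name): name is "scene" or "top" or "wrist"; returns the picture (400x640x3 uint8, blue, green, red); there is no depth.
- eyes.camera_params(name): a dict with "K" (3x3 intrinsics, pixels), "camera_from_world" (4x4, takes a point from world to camera coordinates). Camera axes: x right, y down, z forward; pixel columns grow to the right and rows downward; lengths in mm; the calibration is good to about 2 mm. The wrist camera is an equidistant fisheye: a pixel r from the principal point sees the ray r / f radians off the axis. A picture is of the moment at which its call begins: read the wrist's pose just before it. camera_params takes no time and is no camera call; for the wrist camera it gives the pose at the moment of the call.
- order.finish_job(): hands the job in, once; it reports no verdict.
The state is a dict: "time_s": time; "joints": joint angles; "dq": joint speeds; "tau": joint torques, N m; "eef_pos": TCP position; "ee_rot": TCP orientation; "force": force on the tool from outside, world axes, zero at the start; "wrist_torque": the same for the moment, N m; "grip_width": opening from 0.0 (shut) to 1.0 (fully open).
Only numpy, scipy, OpenCV 4.12 (cv2) and the standard library are available. Lean on these libraries where they do the work, as an engineer would, in place of code of your own. Each camera call takes 0.05 s, during which the arm holds its last target.

TASK

Put all the loose metal casting buttons from the bench into the bucket while it hangs in its cradle, then take the bucket by its red tab and lift it straight up off the cradle without letting it swing. Holding it upright, press it down on the sprung shaker pad until the pad is fully down and keep it there for a full second, then tip all the buttons out into the green tray and stand the empty bucket upright on the round mat. Leave everything else on the bench where it is.

Things in the scene. Friction and masses are not known exactly. Their poses are not given: they have to be found in the camera images.
- bucket: round steel bucket, slippery inside, 75 mm high, 56 mm in diameter at its flat bottom and 92 mm at the rim (wall 3, floor 4 mm), 0.15 to 0.31 kg empty; origin at the centre of its underside, z up through the mouth. Red handle tab at +x; brass balance weight low outside at -x (to x = -57 mm), the side to pour over. Hangs at first in the cradle, origin 30 mm straight above the cradle's
- bucket_pins (a point): middle of the bucket's swing axis, 62 mm above its underside: two trunnion pins (10 mm thick, with end flanges 18 mm in diameter) stick out along the bucket's +y and -y, to 74 mm from the middle, and rest in the cradle's notches
- bucket_inside (a point): point on the bucket's axis inside it, 32 mm above its underside
- bucket_tab (a point): centre of the bucket's red handle tab, at x = 78 mm, y = 0, z = 83 mm in the bucket's frame: a disc 32 mm in diameter and 10 mm thick, its flat faces towards +y and -y, to be pinched across the 10 mm, from above or leaning either way in the disc's plane; a 8 mm wide arm joins its lower inner side to the rim
- cradle: fixed: grey base plate 100 x 170 x 10 mm with two aluminium posts (36 mm wide in x, 8 mm thick, centred at y = +-62 mm), each with a notch about 12 mm wide, open at the top; notch floors at z = 87 mm, post tops at z = 103 mm, so the bucket is free once raised 17 mm. Origin at the centre of the base's underside; x and y as the hanging bucket's
- shaker: fixed white round shaker base, 100 mm in diameter, 36 mm high, under the black pad; origin at the centre of its underside
- pad_top (a point): centre of the top of the shaker's black round pad, 76 mm in diameter; 53 mm above the bench when up, it moves with the pad
- pad (a joint): how far the sprung pad is pressed down, 0 (up) to 0.008 m (fully down); needs about 3 N to start and 9 N in all (the bucket's weight counts) to be fully down
- mat: fixed round mat, black with a blue edge, 116 mm in diameter and 3 mm thick, for parking the bucket; origin at the centre of its underside
- tray: loose green plastic tray, open at the top, 150 mm (x) x 190 mm (y) x 40 mm high, walls and floor 4 mm, 0.7 kg; origin at the centre of its underside
- model_upper: bystander: cream plaster jaw model, 62 x 71 x 29 mm, loose; origin at the centre of its underside
- model_blue: bystander: blue plaster jaw model, 62 x 71 x 30 mm, loose; origin at the centre of its underside
- button_a: loose solid metal casting button (brass coloured), a squat rounded puck 26 mm in diameter and 18 mm high with a stepped top 11 mm wide; 26 mm across between z = 3 and 10 mm; 40 g; origin at the centre of its underside, z up through its top. May be absent (None)
- button_b: loose solid metal casting button (steel grey), a squat rounded puck 26 mm in diameter and 18 mm high with a stepped top 11 mm wide; 26 mm across between z = 3 and 10 mm; 40 g; origin at the centre of its underside, z up through its top. May be absent (None)
- button_c: loose solid metal casting button (copper red), a squat rounded puck 26 mm in diameter and 18 mm high with a stepped top 11 mm wide; 26 mm across between z = 3 and 10 mm; 40 g; origin at the centre of its underside, z up through its top. May be absent (None)
- button_d: loose solid metal casting button (brass coloured), a squat rounded puck 26 mm in diameter and 18 mm high with a stepped top 11 mm wide; 26 mm across between z = 3 and 10 mm; 40 g; origin at the centre of its underside, z up through its top. May be absent (None)
- button_e: loose solid metal casting button (steel grey), a squat rounded puck 26 mm in diameter and 18 mm high with a stepped top 11 mm wide; 26 mm across between z = 3 and 10 mm; 40 g; origin at the centre of its underside, z up through its top. May be absent (None)

How it is judged:
By the outcome, as a careful person would: the job done as asked, in the order asked, and still so for the second after the job is handed in, with the robot touching nothing.
Of button_a, button_b, button_c, button_d, button_e only 3 to 5 are there at a start; the rules pass over those that are not, and their reading is None.
At some moment in a run one of button_a, button_b, button_c, button_d, button_e, tray may be knocked a few centimetres aside while the robot is not near it.
It also fails if it takes over 210 s, if anything falls off the work surface, if the arm or the gripper's body presses on something with over 40 N, if the wrist force passes 120 N, or if a joint passes its speed limit or range.

## Working session

There is one attempt and no reset: what is moved stays moved. The work goes in short steps, Python scripts to look and compute and a tool call to move; the robot and the scene stay as the last step left them, time stands still between calls to the robot, and variables do not carry over. Pictures are saved under pics/ and viewed, and the job is handed in when it is done.

Besides the shell and the picture viewer there is one more tool, called after "Request:" as name([rows], argument=value, ...), one row to a line, values as JSON. move_arm: Moves the arm, as the interface text tells. Its arguments: {"type":"object","properties":{"deltas":{"type":"array"},"grip":{"type":"number"},"newtons":{"type":"number"}},"required":["deltas"]}

```bash
ls; mkdir -p pics
python3 - <<'E'
from rig import ctrl, eyes, order
import cv2
s=ctrl.sense(); print(s)
for n in ["scene","top","wrist"]:
    im=eyes.capture(n); cv2.imwrite(f"pics/{n}0.png",im); p=eyes.camera_params(n); print(n,p)
E
```

```text
pics
{'time_s': 0.0, 'joints': array([ 8.96594455e-01,  3.13455446e-01,  1.49841492e+00, -2.78328715e-06,
        1.33100542e+00, -2.23428731e-01]), 'dq': array([ 5.35527952e-04,  6.53472548e-04, -6.50945872e-05,  2.88200668e-04,
       -3.90352765e-04,  4.89873159e-04]), 'tau': array([ 6.50202346e-04, -4.12268043e+01, -2.59746981e+01, -7.67339839e-05,
        4.12889887e-03, -8.90307007e-06]), 'eef_pos': array([228.58748913, 472.34563015, 230.74063242]), 'ee_rot': array([-2.77156416e-04,  2.23482803e-01,  9.74707661e-01, -5.78612202e-04]), 'force': array([ 0.04084505,  0.2769551 , -0.35680415]), 'wrist_torque': array([ 0.01234182,  0.02404328, -0.01434424]), 'grip_width': 0.9991313543581603}
scene {'K': array([[473.55340011,   0.        , 324.48362891],
       [  0.        , 473.55340011, 199.78188727],
       [  0.        ,   0.        ,   1.        ]]), 'camera_from_world': array([[ 8.91574489e-01, -4.52874045e-01, -1.73704776e-04,
        -5.20887034e+02],
       [-3.10298077e-01, -6.10605288e-01, -7.28612576e-01,
         2.41939767e+02],
       [ 3.29863659e-01,  6.49666285e-01
[... 489 characters left out ...]
      [ 8.48552544e-02, -1.58764085e-04, -9.96393276e-01,
         1.39657390e+03],
       [ 0.00000000e+00,  0.00000000e+00,  0.00000000e+00,
         1.00000000e+00]])}
wrist {'K': array([[309.70691629,   0.        , 320.10439493],
       [  0.        , 309.70691629, 199.00210312],
       [  0.        ,   0.        ,   1.        ]]), 'camera_from_world': array([[ 4.35428673e-01,  9.00222890e-01, -7.87199170e-04,
        -5.24975470e+02],
       [ 8.63549630e-01, -4.17442822e-01,  2.82884299e-01,
        -3.62728796e+01],
       [ 2.54330310e-01, -1.23855720e-01, -9.59153717e-01,
         3.79343015e+02],
       [ 0.00000000e+00,  0.00000000e+00,  0.00000000e+00,
         1.00000000e+00]])}
```

View pics/scene0.png

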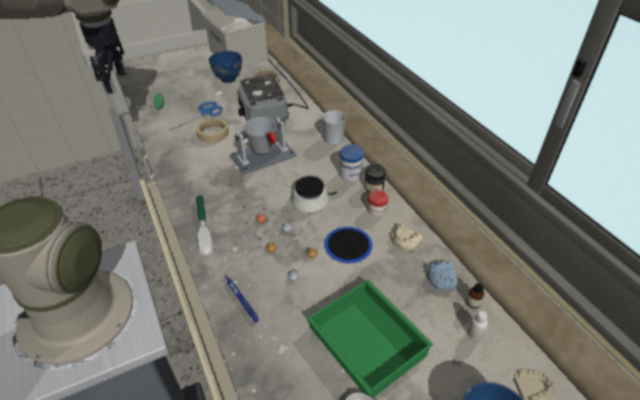

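View pics/top0.png

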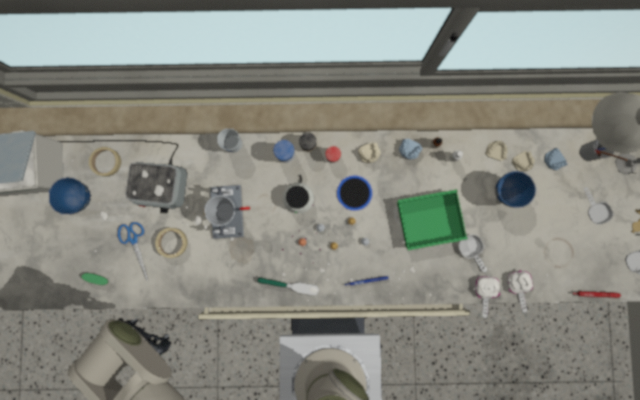

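View pics/wrist0.png

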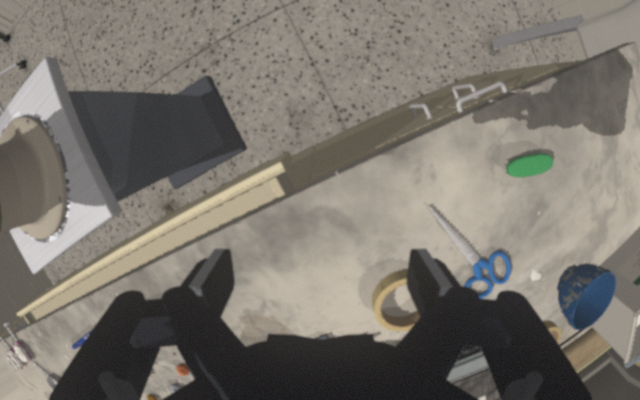

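The top view shows five buttons near (302,241), (321,227), (351,221), (333,245) and (365,241). The bucket is at (222,208) with its tab at (244,208), the shaker at (297,197), the mat at (354,193) and the tray at (431,220). Next I'll enlarge the crops.

```bash
cat > h.py <<'E'
import numpy as np, cv2
from rig import ctrl, eyes, order
def ray(n,u,v,P=None):
    P=P or eyes.camera_params(n);K=P["K"];T=P["camera_from_world"]
    x=(u-K[0,2])/K[0,0];y=(v-K[1,2])/K[1,1]
    if n=="wrist":
        r=np.hypot(x,y); d=np.array([np.sin(r)*x/max(r,1e-9),np.sin(r)*y/max(r,1e-9),np.cos(r)])
    else: d=np.array([x,y,1.])
    R=T[:3,:3];o=-R.T@T[:3,3];d=R.T@d
    return o,d/np.linalg.norm(d)
def onz(n,u,v,z,P=None):
    o,d=ray(n,u,v,P);return o+d*(z-o[2])/d[2]
def tri(a,b):
    A=np.zeros((3,3));B=np.zeros(3)
    for o,d in (a,b):
        M=np.eye(3)-np.outer(d,d);A+=M;B+=M@o
    p=np.linalg.solve(A,B); return p,[np.linalg.norm((np.eye(3)-np.outer(d,d))@(p-o)) for o,d in (a,b)]
def proj(n,p,P=None):
    P=P or eyes.camera_params(n);K=P["K"];c=P["camera_from_world"]@np.append(p,1)
    if n=="wrist":
        t=np.arctan2(np.hypot(c[0],c[1]),c[2]);a=np.arctan2(c[1],c[0]);return K[0,2]+K[0,0]*t*np.cos(a),K[1,2]+K[1,1]*t*np.sin(a)
    return K[0,0]*c[0]/c[2]+K[0,2],K[1,1]*c[1]/c[2]+K[1,2]
E
python3 - <<'E'
import cv2
a=cv2.imread("pics/top0.png")[170:280,190:350]; cv2.imwrite("pics/topL.png",cv2.resize(a,None,fx=5,fy=5,interpolation=cv2.INTER_CUBIC))
a=cv2.imread("pics/top0.png")[170:280,320:480]; cv2.imwrite("pics/topR.png",cv2.resize(a,None,fx=5,fy=5,interpolation=cv2.INTER_CUBIC))
a=cv2.imread("pics/scene0.png")[110:260,220:380]; cv2.imwrite("pics/scL.png",cv2.resize(a,None,fx=4,fy=4,interpolation=cv2.INTER_CUBIC))
E
```

```text
(no output)
```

View pics/topL.png

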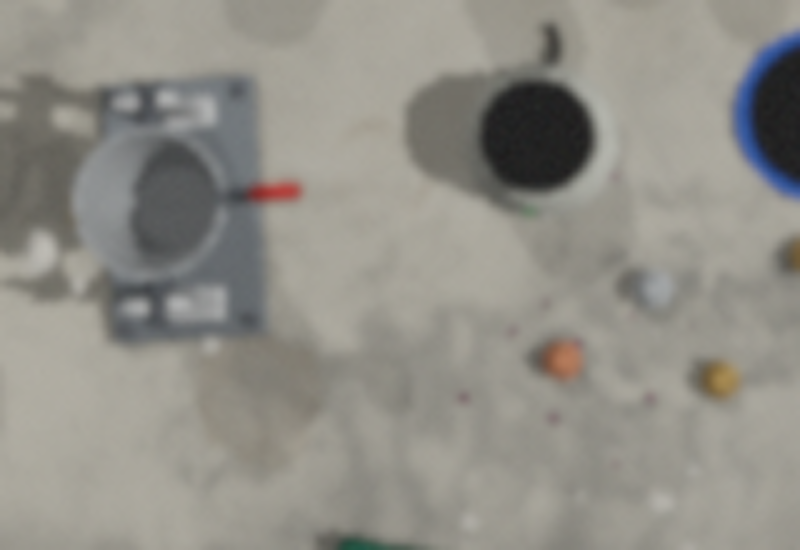

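View pics/topR.png

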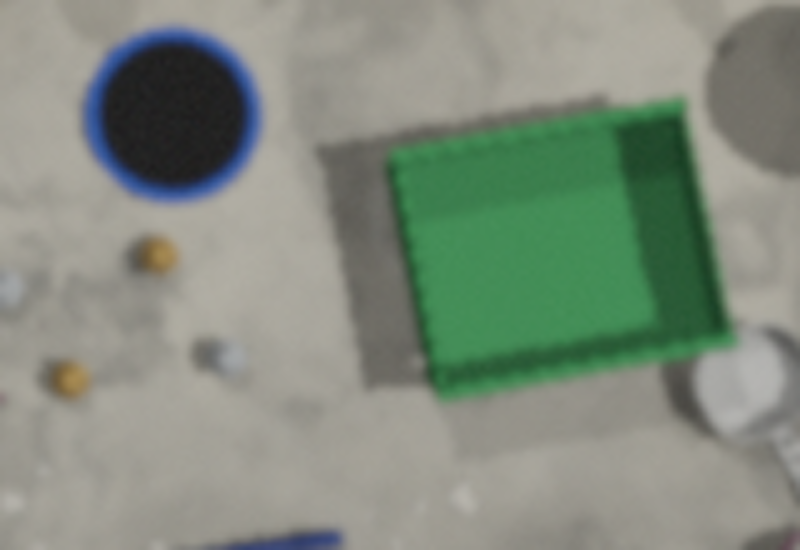

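View pics/scL.png

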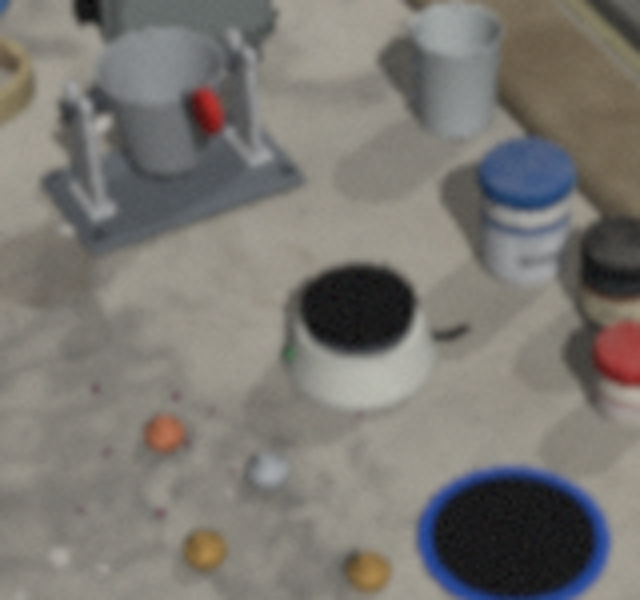

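Run:
```python
from h import *
top=cv2.imread("pics/top0.png");sc=cv2.imread("pics/scene0.png")
def cents(im,n,name,lo,hi,roi,amin=8):
    x0,y0,x1,y1=roi;h=cv2.cvtColor(im[y0:y1,x0:x1],cv2.COLOR_BGR2HSV);m=cv2.inRange(h,np.array(lo),np.array(hi))
    k,l,st,c=cv2.connectedComponentsWithStats(m)
    for i in range(1,k):
        if st[i,4]>=amin: print(name,n,c[i]+[x0,y0],st[i,4],st[i,:4])
    return m
R=(190,170,400,280)
P={n:eyes.camera_params(n) for n in("top","scene")}
cents(top,"top","orange/brass",(5,110,80),(28,255,255),R)
cents(sc,"scene","orange/brass",(5,110,80),(28,255,255),(220,200,400,300))
cents(top,"top","red",(0,150,60),(4,255,255),(190,170,290,280),5);cents(top,"top","red",(174,150,60),(180,255,255),(190,170,290,280),5)
cents(sc,"scene","red",(0,150,60),(4,255,255),(240,110,300,170),5);cents(sc,"scene","red",(174,150,60),(180,255,255),(240,110,300,170),5)
cents(top,"top","blue",(105,120,60),(125,255,255),(330,170,380,215),20)
cents(top,"top","green",(55,100,40),(85,255,255),(390,180,480,260),20)
# greys: saturation/hue differ (bluish)
cents(top,"top","grey",(95,20,90),(125,255,255),(300,215,400,250),5)
cents(sc,"scene","grey",(95,20,90),(125,255,255),(270,215,320,290),5)
```

```text
orange/brass top [351.14285714 220.80952381] 21 [159  49   5   5]
orange/brass top [301.78571429 241.5       ] 28 [109  69   6   6]
orange/brass top [333.5 245.5] 24 [141  73   6   6]
orange/brass scene [260.77777778 218.22222222] 54 [37 15  9  8]
orange/brass scene [270.83050847 247.37288136] 59 [47 44  9  8]
orange/brass scene [311.53968254 252.50793651] 63 [87 49 10  8]
red top [244.5 208. ] 8 [51 38  8  1]
red scene [271.56521739 137.23913043] 46 [28 23  7 10]
blue top [353.66058394 192.77007299] 274 [ 7  6 34 34]
green top [430.91576819 219.47574124] 2968 [ 8 11 68 58]
```

Run:
```python
from h import *
top=cv2.imread("pics/top0.png");sc=cv2.imread("pics/scene0.png")
np.set_printoptions(precision=1,suppress=True)
for nm,t,s in [("copper",(301.8,241.5),(260.8,218.2)),("brass1",(351.1,220.8),(311.5,252.5)),("brass2",(333.5,245.5),(270.8,247.4)),("grey1",(321,227),(286.6,226.6)),("grey2",(365.6,241.2),(293,275))]:
    print(nm,"tri",*tri(ray("top",*t),ray("scene",*s)),"z9",onz("top",*t,9),onz("scene",*s,9))
def m(im,cond,roi):
    x0,y0,x1,y1=roi;c=im[y0:y1,x0:x1].astype(int);b,g,r=c[...,0],c[...,1],c[...,2]
    ys,xs=np.nonzero(cond(b,g,r));return xs+x0,ys+y0
x,y=m(top,lambda b,g,r:(r>g*1.5)&(r>b*1.5),(230,195,262,222));print("tab top",x.mean(),y.mean(),len(x),x.min(),x.max(),y.min(),y.max());tt=(x.mean(),y.mean())
x,y=m(sc,lambda b,g,r:(r>g*1.6)&(r>b*1.6),(262,125,280,150));print("tab sc",x.mean(),y.mean(),len(x));ts=(x.mean(),y.mean())
print("tab",*tri(ray("top",*tt),ray("scene",*ts)),onz("top",*tt,113))
# mat
x,y=m(top,lambda b,g,r:(b>r*1.5)&(b>60),(330,170,380,215))
e=cv2.minEnclosingCircle(np.column_stack([x,y]).astype(np.float32));print("mat",e,onz("top",*e[0],3))
x,y=m(top,lambda b,g,r:(g>r*1.4)&(g>b*1.2),(390,180,480,260))
r=cv2.minAreaRect(cv2.convexHull(np.column_stack([x,y]).astype(np.float32)));bx=cv2.boxPoints(r);print("tray",r);print(np.array([onz("top",*q,40) for q in bx]))
# shaker pad: dark
x,y=m(top,lambda b,g,r:(b+g+r<110),(280,180,315,215))
e=cv2.minEnclosingCircle(np.column_stack([x,y]).astype(np.float32));print("pad",e,x.mean(),y.mean(),len(x),onz("top",x.mean(),y.mean(),53))
x,y=m(sc,lambda b,g,r:(b+g+r<110),(290,170,330,200));print("pad sc",x.mean(),y.mean(),onz("scene",x.mean(),y.mean(),53))
```

```text
copper tri [447.4  83.1   8.4] [np.float64(0.5826669048737361), np.float64(0.5826669048738439)] z9 [447.9  82.8   9. ] [446.7  82.7   9. ]
brass1 tri [511.6 -76.3   8.7] [np.float64(0.19208979760396752), np.float64(0.1920897976039097)] z9 [511.8 -76.3   9. ] [511.3 -76.4   9. ]
brass2 tri [433.1 -18.3   8.3] [np.float64(0.6196790297666873), np.float64(0.619679029766712)] z9 [433.7 -18.5   9. ] [432.4 -18.7   9. ]
grey1 tri [492.1  21.1  14.7] [np.float64(1.2496098867592371), np.float64(1.2496098867592522)] z9 [493.3  20.7   9. ] [492.8  26.6   9. ]
grey2 tri [ 445.2 -120.7   13.8] [np.float64(0.8567993596460488), np.float64(0.8567993596459982)] z9 [ 445.9 -121.5    9. ] [ 445.8 -116.9    9. ]
tab top 244.5 208.0 28 240 249 207 209
tab sc 271.5211267605634 137.29577464788733 71
tab [552.4 247.5 117.3] [np.float64(0.2269247620252354), np.float64(0.22692476202511208)] [552.8 248.2 113. ]
mat ((354.0, 192.5), 17.356653213500977) [603.4 -88.    3. ]
tray ((431.54193115234375, 219.4043426513672), (51.382530212402344, 61.751712799072266), 79.99201965332031)
[[ 576.3 -219.6   40. ]
 [ 607.5 -412.9   40. ]
 [ 448.  -434.4   40. ]
 [ 417.4 -242.9   40. ]]
pad ((296.6666564941406, 196.6666717529297), 9.689730644226074) 296.66906474820144 196.71942446043167 278 [588.7  95.3  53. ]
pad sc 308.83417085427135 186.5075376884422 [585.6  91.   53. ]
```

Run:
```python
from h import *
from scipy.spatial.transform import Rotation as Ro
np.set_printoptions(precision=3,suppress=True)
s=ctrl.sense();q=s["ee_rot"];R=Ro.from_quat([q[1],q[2],q[3],q[0]]).as_matrix();print("tool axes cols\n",R)
T=eyes.camera_params("wrist")["camera_from_world"];o=-T[:3,:3].T@T[:3,3];print("cam in tool",R.T@(o-s["eef_pos"]),"\n",R.T@T[:3,:3].T)
c=[(103,88),(255,75),(265,327),(113,340)]
w=np.array([onz("top",190+(a+.5)/5-.5,170+(b+.5)/5-.5,10) for a,b in c]);print(w,w.mean(0))
print("rim",onz("top",190+150.5/5-.5,170+206.5/5-.5,105))
```

```text
tool axes cols
 [[-0.9    0.436 -0.001]
 [ 0.436  0.9   -0.001]
 [ 0.    -0.001 -1.   ]]
cam in tool [  72.66     0.299 -142.806] 
 [[ 0.    -0.959 -0.283]
 [ 1.     0.     0.   ]
 [-0.    -0.283  0.959]]
[[626.872 377.154  10.   ]
 [633.871 278.831  10.   ]
 [471.453 272.276  10.   ]
 [464.59  369.662  10.   ]] [549.196 324.481  10.   ]
rim [545.889 324.428 105.   ]
```

Request:
move_arm([
  [0, 0, 0, 0, 0, 6],
  [0, 0, 0, 0, 0, 6],
  [0, 0, 0, 0, 0, 7],
  [0, 0, 0, 0, 0, 7],
  [0, 0, 0, 0, 0, 7],
  [0, 0, 0, 0, 0, 7],
  [0, 0, 0, 0, 0, 7],
  [0, 0, 0, 0, 0, 7],
  [0, 0, 0, 0, 0, 7],
  [0, 0, 0, 0, 0, 0],
])

```text
time_s: 1.15
eef_pos: [228.7, 472.5, 231.1]
ee_rot: [0.0, 0.688, 0.726, -0.0]
force: [0.7, 0.9, 0.5]
grip_width: 1.005
```

Request:
move_arm([
  [-2.5, 1, 0, 0, 0, 0],
  [-2.5, 1, 0, 0, 0, 0],
  [-2.5, 1, 0, 0, 0, 0],
  [-2.5, 1, 0, 0, 0, 0],
  [-2.5, 1, 0, 0, 0, 0],
  [-2.5, 1, 0, 0, 0, 0],
  [-2.5, 1, 0, 0, 0, 0],
  [-2.5, 1, 0, 0, 0, 0],
  [-2.5, 1, 0, 0, 0, 0],
  [-2.5, 1, 0, 0, 0, 0],
])

```text
time_s: 2.15
eef_pos: [342.7, 227.4, 231.3]
ee_rot: [-0.0, 0.686, 0.728, 0.0]
force: [0.6, 0.6, 0.3]
grip_width: 0.999
```

Request:
move_arm([
  [-2.5, 1, 0, 0, 0, 0],
  [-2.5, 1, 0, 0, 0, 0],
  [-2.5, 1, 0, 0, 0, 0],
  [-2.5, 1, 0, 0, 0, 0],
  [-2.5, 1, 0, 0, 0, 0],
  [-2.5, 1, 0, 0, 0, 0],
  [-2.5, 1, 0, 0, 0, 0],
  [-2.5, 1, 0, 0, 0, 0],
  [-2.5, 1, 0, 0, 0, 0],
  [0, 0, 0, 0, 0, 0],
])

```text
time_s: 3.15
eef_pos: [445.5, 6.6, 231.0]
ee_rot: [0.0, 0.687, 0.727, -0.0]
force: [0.1, 0.6, -0.3]
grip_width: 1.004
```

```bash
cat >> h.py <<'E'
from scipy.spatial.transform import Rotation as Ro
import json
np.set_printoptions(precision=2,suppress=True)
def rot(s): q=s["ee_rot"]; return Ro.from_quat([q[1],q[2],q[3],q[0]]).as_matrix()
def st(pr=True):
    s=ctrl.sense(); open("log.jsonl","a").write(json.dumps({k:np.asarray(v).tolist() for k,v in s.items()})+"\n")
    if pr:
        R=rot(s);print("t",s["time_s"],"pos",s["eef_pos"],"grip",s["grip_width"],"F",s["force"],"M",s["wrist_torque"]);print("q",s["joints"]," x",R[:,0]," y",R[:,1]," z",R[:,2])
    return s
def togo(s,p): return rot(s).T@(np.asarray(p)-s["eef_pos"])/10
def snap(n,f,scale=1,roi=None):
    P=eyes.camera_params(n);im=eyes.capture(n);cv2.imwrite(f"pics/{f}.png",im)
    return im,P
E
python3 - <<'E'
from h import *
st(); im,P=snap("wrist","w1"); print(P)
E
```

```text
t 3.15 pos [445.54   6.65 231.01] grip 1.0037576206729624 F [ 0.1   0.64 -0.32] M [-0.    0.01  0.02]
q [-0.25  0.14  1.72 -0.    1.28 -0.3 ]  x [-0.06  1.   -0.  ]  y [ 1.    0.06 -0.  ]  z [-0. -0. -1.]
{'K': array([[309.71,   0.  , 320.1 ],
       [  0.  , 309.71, 199.  ],
       [  0.  ,   0.  ,   1.  ]]), 'camera_from_world': array([[   1.  ,    0.06,    0.  , -444.81],
       [   0.05,   -0.96,    0.28,  -53.77],
       [   0.02,   -0.28,   -0.96,  373.7 ],
       [   0.  ,    0.  ,    0.  ,    1.  ]])}
```

View pics/w1.png

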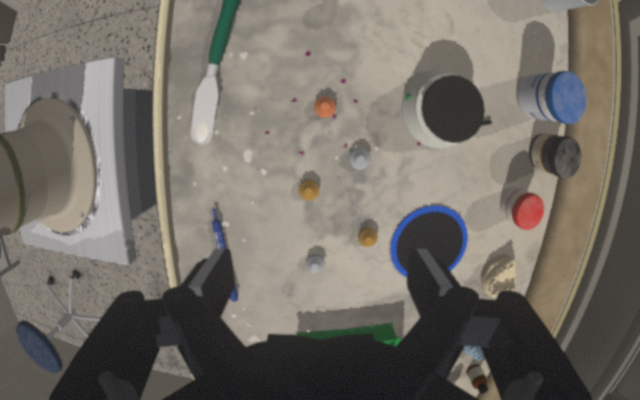

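The wrist view shows copper (325,106), grey1 (360,159), brass2 (309,189), brass1 (368,236), grey2 (315,262), the pad (452,108) and the mat (429,242).

```bash
cat >> h.py <<'E'
def blob(im,P,p0,n="wrist",rad=26,z=9,pr=True):
    """p0 expected world point; segment button in neighbourhood, centroid -> world at z"""
    u,v=proj(n,p0,P);u,v=int(u),int(v)
    x0,y0=max(u-rad,0),max(v-rad,0);c=im[y0:v+rad,x0:u+rad]
    lab=cv2.cvtColor(c,cv2.COLOR_BGR2LAB).astype(float)
    bg=np.median(lab.reshape(-1,3),0);d=lab-bg
    dist=np.hypot(d[...,1],d[...,2]);m=(dist>6).astype(np.uint8)
    m=cv2.morphologyEx(m,cv2.MORPH_OPEN,np.ones((2,2),np.uint8))
    k,l,s,ce=cv2.connectedComponentsWithStats(m)
    best=None
    for i in range(1,k):
        if s[i,4]<20: continue
        w=onz(n,ce[i][0]+x0,ce[i][1]+y0,z,P); e=np.hypot(*(w-p0)[:2])
        if best is None or e<best[0]: best=(e,w,ce[i]+[x0,y0],s[i,2:5],bg,c.shape,lab[l==i].mean(0)-bg)
    return best
E
python3 - <<'E'
from h import *
P=eyes.camera_params("wrist");im=cv2.imread("pics/w1.png")
for n,p in dict(copper=(447.5,83),brass1=(511.6,-76.3),brass2=(433,-18.5),grey1=(493,22),grey2=(445.8,-119)).items():
    b=blob(im,P,np.array([*p,9.]));print(n,b and (b[1],b[2],b[3],b[6]))
E
```

```text
copper (array([446.96,  83.09,   9.  ]), array([325.95, 108.27]), array([ 23,  23, 423], dtype=int32), array([-26.6 ,  17.53,  15.26]))
brass1 (array([512.04, -76.78,   9.  ]), array([368.58, 238.61]), array([ 20,  20, 303], dtype=int32), array([-37.82,   3.83,  17.33]))
brass2 (array([432.88, -17.82,   9.  ]), array([309.48, 191.22]), array([ 22,  21, 365], dtype=int32), array([-28.8 ,   4.06,  19.48]))
grey1 (array([491.62,  22.12,   9.  ]), array([360.12, 161.81]), array([ 16,  16, 161], dtype=int32), array([ 6.16, -0.58, -6.47]))
grey2 (array([ 445.48, -117.49,    9.  ]), array([315.59, 264.15]), array([ 18,  17, 216], dtype=int32), array([-27.87,  -0.53,  -6.95]))
```

Request:
move_arm([
  [1.52, 0.12, 2, 0, 0, 0],
  [1.52, 0.12, 2, 0, 0, 0],
  [1.52, 0.12, 2, 0, 0, 0],
  [1.52, 0.12, 2, 0, 0, 0],
  [1.52, 0.12, 2, 0, 0, 0],
  [0, 0, 3, 0, 0, 0],
  [0, 0, 3, 0, 0, 0],
  [0, 0, 3, 0, 0, 0],
  [0, 0, 3, 0, 0, 0],
  [0, 0, 0, 0, 0, 0],
], grip=3.8)

```text
time_s: 4.2
eef_pos: [444.0, 85.8, 8.9]
ee_rot: [-0.003, 0.686, 0.727, -0.002]
force: [-0.3, 1.0, 0.2]
grip_width: 0.444
```

Run:
```python
from h import *
s=st(); print(togo(s,(447,83,2))); im,P=snap("wrist","w2"); 
b=blob(im,P,np.array([447,83,9.]));print(b and (b[1],b[2],b[3]), proj("wrist",s["eef_pos"],P))
```

```text
t 4.2 pos [444.05  85.84   8.87] grip 0.4436520191025054 F [-0.31  0.98  0.22] M [-0.04 -0.02 -0.01]
q [-0.07  0.49  1.93  0.    0.73 -0.13]  x [-0.06  1.    0.  ]  y [ 1.    0.06 -0.01]  z [-0.01  0.   -1.  ]
[-0.3   0.28  0.68]
(array([448.06,  78.  ,   9.  ]), array([327.81, 269.48]), array([  52,   52, 1377], dtype=int32)) (np.float64(321.0625959291979), np.float64(255.7626786011901))
```

View pics/w2.png

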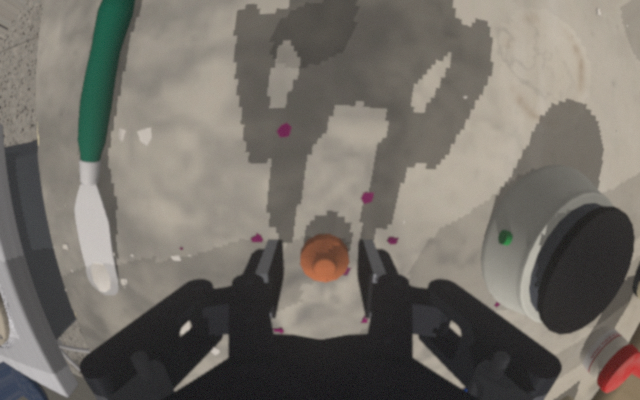

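The copper button is between the fingers at (324,260), with both fingers clear of it.

Request:
move_arm([
  [-0.1, 0.1, 0.3, 0, 0, 0],
  [-0.1, 0.1, 0.3, 0, 0, 0],
  [0, 0, 0.1, 0, 0, 0],
  [0, 0, 0, 0, 0, 0],
  [0, 0, 0, 0, 0, 0],
  [0, 0, 0, 0, 0, 0],
  [0, 0, 0, 0, 0, 0],
  [0, 0, 0, 0, 0, 0],
  [0, 0, 0, 0, 0, 0],
  [0, 0, 0, 0, 0, 0],
])

```text
time_s: 5.25
eef_pos: [448.6, 83.1, 4.3]
ee_rot: [-0.0, 0.687, 0.726, -0.0]
force: [0.1, -0.5, -0.7]
grip_width: 0.446
```

Request:
move_arm([
  [0, 0, 0, 0, 0, 0],
  [0, 0, 0, 0, 0, 0],
  [0, 0, 0, 0, 0, 0],
  [0, 0, 0, 0, 0, 0],
  [0, 0, 0, 0, 0, 0],
  [0, 0, 0, 0, 0, 0],
  [0, 0, 0, 0, 0, 0],
  [0, 0, -1, 0, 0, 0],
  [0, 0, -1, 0, 0, 0],
  [0, 0, -1, 0, 0, 0],
], grip=1.5, newtons=30)

```text
time_s: 6.25
eef_pos: [448.8, 83.1, 35.3]
ee_rot: [0.0, 0.687, 0.726, 0.0]
force: [0.8, -0.6, 0.1]
grip_width: 0.275
```

Run:
```python
from h import *
s=st(); im,P=snap("wrist","w3"); print(togo(s,(546,324.5,160)),togo(s,(546,324.5,90)))
```

```text
t 6.25 pos [448.78  83.13  35.31] grip 0.27453178714476284 F [ 0.78 -0.58  0.14] M [-0.03 -0.01 -0.  ]
q [-0.07  0.44  1.91  0.    0.79 -0.13]  x [-0.06  1.   -0.  ]  y [1.   0.06 0.  ]  z [ 0.  0. -1.]
[ 23.56  11.05 -12.46] [23.56 11.04 -5.46]
```

View pics/w3.png

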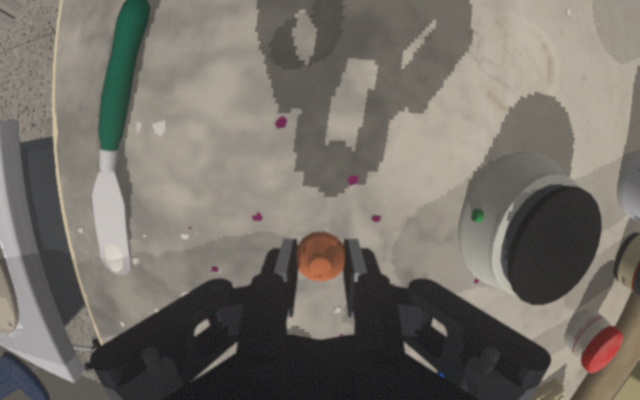

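Request:
move_arm([
  [0, 0, -4, 0, 0, 0],
  [0, 0, -4, 0, 0, 0],
  [0, 0, -4, 0, 0, 0],
  [3.3, 1.6, 0, 0, 0, 0],
  [3.3, 1.6, 0, 0, 0, 0],
  [3.3, 1.6, 0, 0, 0, 0],
  [3.3, 1.6, 0, 0, 0, 0],
  [3.3, 1.6, 0, 0, 0, 0],
  [3.3, 1.5, 0, 0, 0, 0],
  [3.3, 1.5, 0, 0, 0, 0],
])

```text
time_s: 7.3
eef_pos: [545.9, 321.3, 154.6]
ee_rot: [0.0, 0.687, 0.726, 0.0]
force: [0.9, -0.1, 0.1]
grip_width: 0.275
```

Run:
```python
from h import *
s=st(); im,P=snap("wrist","w4"); im2,P2=snap("top","t4"); print(togo(s,(546,324.5,90)))
cv2.imwrite("pics/t4c.png",cv2.resize(im2[170:260,180:300],None,fx=5,fy=5,interpolation=cv2.INTER_CUBIC))
```

```text
t 7.3 pos [545.94 321.3  154.6 ] grip 0.27464991927650223 F [ 0.88 -0.1   0.11] M [-0.02  0.   -0.03]
q [ 0.35  0.61  1.25 -0.    1.28  0.29]  x [-0.06  1.    0.  ]  y [1.   0.06 0.  ]  z [ 0.  0. -1.]
[0.32 0.02 6.46]
```

View pics/w4.png

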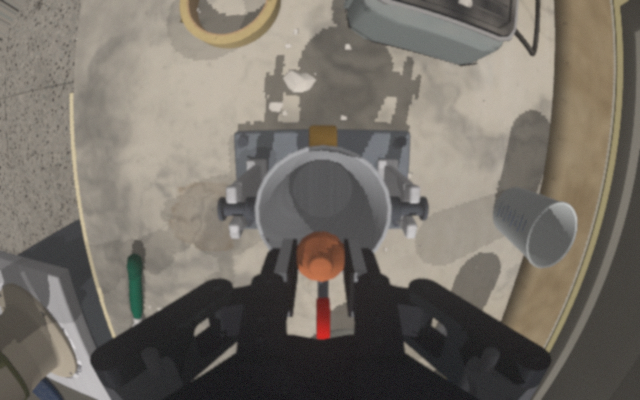

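Run:
```python
from h import *
P=eyes.camera_params("wrist");im=cv2.imread("pics/w4.png")
for u,v,z in [(322,206,105),(323,300,129),(323,318,113),(234,208,92),(411,207,92),(238,131,10),(406,131,10)]: print(u,v,onz("wrist",u,v,z,P))
for lab,p in [("rimL",(546-46,324.5,105)),("rimR",(546+46,324.5,105)),("tab",(550,246.6,113)),("rim +x",(548.5,278.6,105))]: print(lab,proj("wrist",np.array(p),P))
```

```text
322 206 [546.01 334.36 105.  ]
323 300 [549.96 277.86 129.  ]
323 318 [551.86 250.06 113.  ]
234 208 [483.79 324.94  92.  ]
411 207 [610.02 333.05  92.  ]
238 131 [465.15 373.27  10.  ]
406 131 [623.27 382.7   10.  ]
rimL (np.float64(252.26166439572557), np.float64(216.11212414081777))
rimR (np.float64(389.20757172379575), np.float64(223.5907480851805))
tab (np.float64(320.2075425062002), np.float64(321.4357124457921))
rim +x (np.float64(320.7288656711372), np.float64(280.0453940048476))
```

Request:
move_arm([
  [0.25, 0, 0, 0, 0, 0],
  [0.25, 0, 0, 0, 0, 0],
  [0, 0, 1.5, 0, 0, 0],
  [0, 0, 1.5, 0, 0, 0],
  [0, 0, 1.5, 0, 0, 0],
  [0, 0, 1.5, 0, 0, 0],
  [0, 0, 0.5, 0, 0, 0],
  [0, 0, 0, 0, 0, 0],
  [0, 0, 0, 0, 0, 0],
  [0, 0, 0, 0, 0, 0],
])

```text
time_s: 8.4
eef_pos: [545.8, 325.0, 90.1]
ee_rot: [0.0, 0.687, 0.726, 0.001]
force: [-0.0, 0.1, -0.5]
grip_width: 0.274
```

Request:
move_arm([
  [0, 0, 0, 0, 0, 0],
  [0, 0, 0, 0, 0, 0],
  [0, 0, 0, 0, 0, 0],
  [0, 0, 0, 0, 0, 0],
  [0, 0, -2, 0, 0, 0],
  [0, 0, -3, 0, 0, 0],
  [0, 0, -3, 0, 0, 0],
  [-1, 0, -2, 0, 0, 0],
  [-3, 0, 0, 0, 0, 0],
  [-3, 0, 0, 0, 0, 0],
], grip=3.8)

```text
time_s: 9.4
eef_pos: [549.3, 254.5, 189.9]
ee_rot: [0.0, 0.687, 0.727, 0.001]
force: [0.0, 0.2, -0.6]
grip_width: 0.446
```

Run:
```python
from h import *
s=st(); im,P=snap("wrist","w5")
```

```text
t 9.4 pos [549.28 254.47 189.93] grip 0.4460965610700695 F [ 0.01  0.18 -0.58] M [ 0.02 -0.01 -0.03]
q [ 0.24  0.52  1.3  -0.    1.32  0.18]  x [-0.06  1.    0.  ]  y [1.   0.06 0.  ]  z [ 0.  0. -1.]
```

View pics/w5.png

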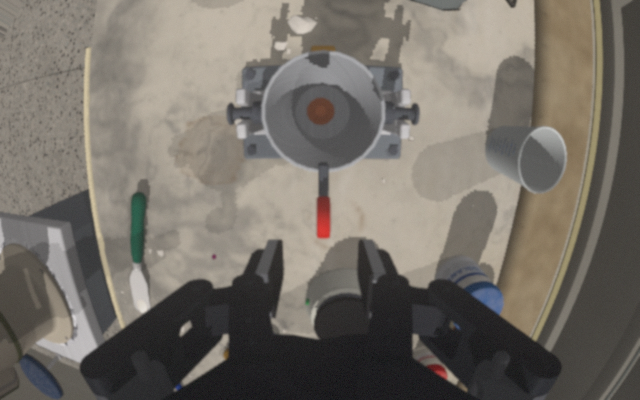

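The copper button lies in the bucket at (320,110). The rim centre is about (323,110) and the tab about (323,217). I'll measure these, then go to grey1.

Run:
```python
from h import *
s=st(0);P=eyes.camera_params("wrist");im=cv2.imread("pics/w5.png").astype(int)
b,g,r=im[...,0],im[...,1],im[...,2];m=(r>1.6*g)&(r>1.6*b);m[:180]=0;m[250:]=0;m[:,:290]=0;m[:,350:]=0
y,x=np.nonzero(m);print(x.min(),x.max(),y.min(),y.max(),len(x));u=(x.min()+x.max())/2
for v,z in((y.min(),113),(y.max(),113),(y.mean(),113),(y.mean(),120)):print(onz("wrist",u,v,z,P))
print("rim",onz("wrist",323,110,105,P))
for p in [(545+47*np.cos(a)*0-0,0,0) for a in []]:pass
for c in (325,328,331): print(c,[proj("wrist",np.array(p),P) for p in [(547,c+46,105),(547,c-46,105),(501,c,105),(593,c,105)]])
print(togo(s,(491.8,22,150)))
```

```text
317 329 197 237 509
[551.09 259.69 113.  ]
[552.9  227.66 113.  ]
[552.   243.58 113.  ]
[551.79 246.11 120.  ]
rim [547.67 322.88 105.  ]
325 [(np.float64(325.66224117067554), np.float64(45.435107188058)), (np.float64(318.8672592895411), np.float64(168.9256771106929)), (np.float64(259.42053316293516), np.float64(104.91274259798718)), (np.float64(384.7288977868828), np.float64(111.69034865336792))]
328 [(np.float64(325.88184249250594), np.float64(41.538965965740715)), (np.float64(319.07948514731333), np.float64(164.98153146349492)), (np.float64(259.5715930762182), np.float64(100.87599864761862)), (np.float64(385.02047284016214), np.float64(107.67777168326421))]
331 [(np.float64(326.10053878300016), np.float64(37.66476445001061)), (np.float64(319.2930022135855), np.float64(161.0191908099911)), (np.float64(259.72983317633015), np.float64(96.841683460739)), (np.float64(385.3053694487055), np.float64(103.66687349857125))]
[-22.49  -7.02   4.  ]
```

Request:
move_arm([
  [-3.2, -1, 0, 0, 0, 0],
  [-3.2, -1, 0, 0, 0, 0],
  [-3.2, -1, 0, 0, 0, 0],
  [-3.2, -1, 0, 0, 0, 0],
  [-3.2, -1, 0, 0, 0, 0],
  [-3.2, -1, 0, 0, 0, 0],
  [-3.2, -1, 0, 0, 0, 0],
  [0, 0, 4, 0, 0, 0],
  [0, 0, 4, 0, 0, 0],
  [0, 0, 4, 0, 0, 0],
])

```text
time_s: 10.45
eef_pos: [491.9, 27.2, 68.3]
ee_rot: [0.001, 0.688, 0.726, 0.0]
force: [1.3, 0.7, -0.3]
grip_width: 0.448
```

Run:
```python
from h import *
s=st(); im,P=snap("wrist","w6"); b=blob(im,P,np.array([491.6,22.1,9.]));print(b[1:4],b[6]);print(togo(s,(*b[1][:2],2)))
for p in ((512,-76.8,9.),(445.5,-117.5,9.),(433,-18,9.)):
  b=blob(im,P,np.array(p));print(p,b and b[1:4])
```

```text
t 10.45 pos [491.85  27.2   68.29] grip 0.44844174546592097 F [ 1.28  0.72 -0.34] M [-0.03 -0.08 -0.02]
q [-0.18  0.44  1.79  0.    0.91 -0.24]  x [-0.05  1.   -0.  ]  y [1.   0.05 0.  ]  z [ 0. -0. -1.]
(array([474.3 ,  39.57,   9.  ]), array([295.89, 198.44]), array([ 7,  4, 27], dtype=int32)) [-18.26  12.93  -3.93]
[ 1.33 -1.69  6.63]
(512, -76.8, 9.0) (array([511.15, -72.67,   9.  ]), array([337.03, 329.56]), array([ 32,  22, 508], dtype=int32))
(445.5, -117.5, 9.0) None
(433, -18, 9.0) (array([430.11, -15.7 ,   9.  ]), array([236.14, 265.28]), array([ 27,  30, 570], dtype=int32))
```

View pics/w6.png

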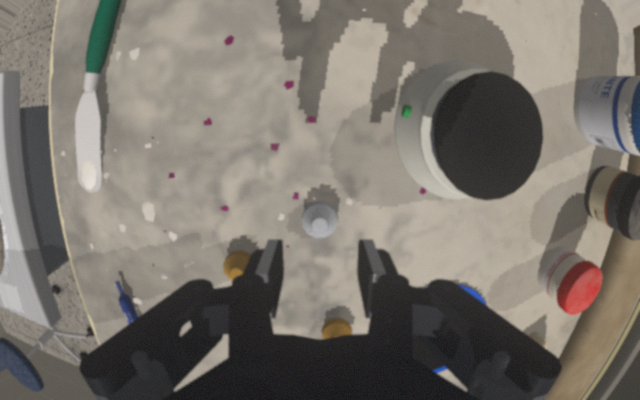

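Grey1 sits at (320,220), straight ahead of the fingers.

Run:
```python
from h import *
s=st(0);P=eyes.camera_params("wrist");p=onz("wrist",320,219.5,9,P);print(p,togo(s,(*p[:2],2)),togo(s,(491.6,22.1,2)))
```

```text
[487.42  28.1    9.  ] [ 0.02 -0.05  6.05] [-0.6   0.34  6.04]
```

Run:
```python
from h import *
s=st(); im,P=snap("wrist","w7");s=st();np.save("P.npy",P["camera_from_world"])
b=im[190:250,280:360];cv2.imwrite("pics/w7c.png",cv2.resize(b,None,fx=8,fy=8))
```

```text
t 10.5 pos [488.44  27.79  62.48] grip 0.4474433894488077 F [-5.16  1.29 -7.61] M [0.01 0.17 0.06]
q [-0.18  0.45  1.79  0.    0.91 -0.24]  x [-0.05  1.    0.  ]  y [ 1.    0.05 -0.01]  z [-0.01  0.   -1.  ]
t 10.55 pos [489.13  27.82  65.6 ] grip 0.44556869043879527 F [0.43 0.28 1.19] M [-0.04 -0.04 -0.1 ]
q [-0.18  0.45  1.79 -0.    0.91 -0.24]  x [-0.05  1.    0.  ]  y [ 1.    0.05 -0.01]  z [-0.01  0.   -1.  ]
```

View pics/w7c.png

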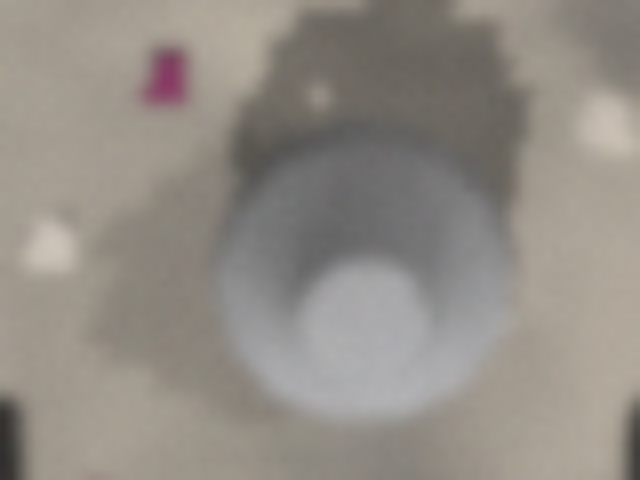

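Run:
```python
from h import *
s=st(0);P=eyes.camera_params("wrist");P["camera_from_world"]=np.load("P.npy")
print(onz("wrist",325.2,224.6,7,P),onz("wrist",325.4,229.6,18,P)); print(togo(s,(491.6,22.1,2)))
```

```text
[491.21  23.85   7.  ] [491.22  24.59  18.  ]
[-0.6   0.27  6.36]
```

Request:
move_arm([
  [-0.2, 0.1, 0.5, 0, 0, 0],
  [-0.2, 0.1, 1, 0, 0, 0],
  [0, 0, 1.2, 0, 0, 0],
  [0, 0, 1.2, 0, 0, 0],
  [0, 0, 1.2, 0, 0, 0],
  [0, 0, 0.8, 0, 0, 0],
  [0, 0, 0.3, 0, 0, 0],
  [0, 0, 0.2, 0, 0, 0],
  [0, 0, 0, 0, 0, 0],
  [0, 0, 0, 0, 0, 0],
])

```text
time_s: 11.55
eef_pos: [494.2, 23.5, 5.6]
ee_rot: [0.0, 0.687, 0.726, 0.0]
force: [-0.1, -0.8, -0.1]
grip_width: 0.448
```

Run:
```python
from h import *
s=st();print(togo(s,(491.4,23.5,2)));im,P=snap("wrist","w8")
```

```text
t 11.55 pos [494.2   23.51   5.59] grip 0.4482711899109622 F [-0.1  -0.77 -0.14] M [-0.01 -0.    0.02]
q [-0.19  0.56  1.81  0.    0.77 -0.25]  x [-0.06  1.   -0.  ]  y [1.   0.06 0.  ]  z [ 0. -0. -1.]
[ 0.01 -0.28  0.36]
```

View pics/w8.png

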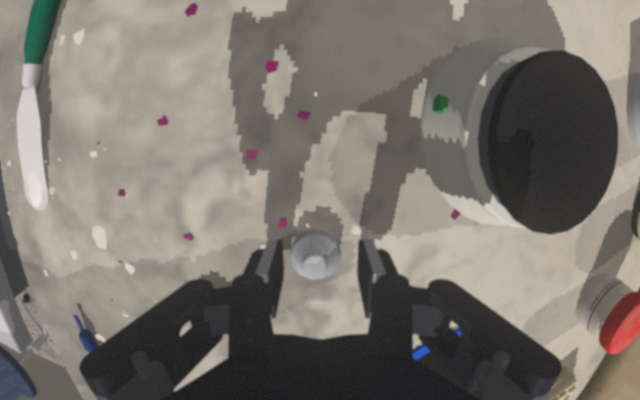

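Request:
move_arm([
  [0, -0.3, 0.35, 0, 0, 0],
  [0, 0, 0, 0, 0, 0],
  [0, 0, 0, 0, 0, 0],
  [0, 0, 0, 0, 0, 0],
  [0, 0, 0, 0, 0, 0],
  [0, 0, 0, 0, 0, 0],
  [0, 0, 0, 0, 0, 0],
  [0, 0, 0, 0, 0, 0],
  [0, 0, -2, 0, 0, 0],
  [0, 0, -3, 0, 0, 0],
], grip=1.5)

```text
time_s: 12.6
eef_pos: [489.8, 23.5, 51.2]
ee_rot: [-0.001, 0.687, 0.726, -0.001]
force: [1.3, -0.1, -1.3]
grip_width: 0.272
```

Run:
```python
from h import *
s=st();print(togo(s,(547.3,325,155)))
```

```text
t 12.6 pos [489.78  23.51  51.18] grip 0.2720216957142881 F [ 1.27 -0.09 -1.25] M [-0.05 -0.03  0.01]
q [-0.19  0.47  1.8  -0.    0.87 -0.25]  x [-0.06  1.    0.  ]  y [ 1.    0.06 -0.  ]  z [-0.  0. -1.]
[ 29.79   7.37 -10.38]
```

Request:
move_arm([
  [0, 0, -3.4, 0, 0, 0],
  [2.3, 0.5, -3.4, 0, 0, 0],
  [3.8, 0.9, -3.4, 0, 0, 0],
  [3.9, 1, 0, 0, 0, 0],
  [3.9, 1, 0, 0, 0, 0],
  [3.9, 1, 0, 0, 0, 0],
  [3.9, 1, 0, 0, 0, 0],
  [3.9, 1, 0, 0, 0, 0],
  [2.9, 0.6, 0, 0, 0, 0],
  [1.3, 0.3, 0, 0, 0, 0],
])

```text
time_s: 13.6
eef_pos: [546.7, 326.0, 151.9]
ee_rot: [-0.0, 0.686, 0.727, -0.0]
force: [0.4, 0.5, -0.7]
grip_width: 0.277
```

Request:
move_arm([
  [0, 0, 0, 0, 0, 0],
  [0, 0, 0.5, 0, 0, 0],
  [0, 0, 1.2, 0, 0, 0],
  [0, 0, 1.5, 0, 0, 0],
  [0, 0, 1.5, 0, 0, 0],
  [0, 0, 1, 0, 0, 0],
  [0, 0, 0.5, 0, 0, 0],
  [0, 0, 0, 0, 0, 0],
  [0, 0, 0, 0, 0, 0],
  [0, 0, 0, 0, 0, 0],
])

```text
time_s: 14.6
eef_pos: [547.5, 323.7, 91.3]
ee_rot: [0.0, 0.687, 0.726, 0.001]
force: [-0.5, -0.6, -0.6]
grip_width: 0.281
```

Run:
```python
from h import *
s=st();print(togo(s,(547.3,325,90)))
```

```text
t 14.6 pos [547.46 323.73  91.34] grip 0.28109508084491563 F [-0.53 -0.57 -0.58] M [ 0.02 -0.01 -0.02]
q [ 0.35  0.68  1.3  -0.    1.16  0.29]  x [-0.06  1.    0.  ]  y [1.   0.06 0.  ]  z [ 0.  0. -1.]
[ 0.13 -0.01  0.13]
```

Release, lift, then head to brass2 at (433,-18).

Request:
move_arm([
  [0, 0, 0, 0, 0, 0],
  [0, 0, 0, 0, 0, 0],
  [0, 0, 0, 0, 0, 0],
  [0, 0, 0, 0, 0, 0],
  [0, 0, -2, 0, 0, 0],
  [0, 0, -3, 0, 0, 0],
  [0, 0, -3, 0, 0, 0],
  [-1, 0, -2, 0, 0, 0],
  [-2.5, 0, 0, 0, 0, 0],
  [-2.5, 0, 0, 0, 0, 0],
], grip=3.8)

```text
time_s: 15.6
eef_pos: [550.5, 263.3, 191.3]
ee_rot: [0.0, 0.687, 0.727, 0.001]
force: [0.8, -1.2, 0.8]
grip_width: 0.447
```

Run:
```python
from h import *
im,P=snap("wrist","w9");s=st();print(togo(s,(433,-18,80)))
```

```text
t 15.65 pos [551.03 259.85 190.95] grip 0.4446931886895711 F [ 1.24 -2.65  1.06] M [-0.06 -0.11 -0.06]
q [ 0.25  0.53  1.28 -0.    1.33  0.2 ]  x [-0.05  1.   -0.  ]  y [1.   0.05 0.  ]  z [ 0. -0. -1.]
[-27.1  -13.28  11.13]
```

View pics/w9.png

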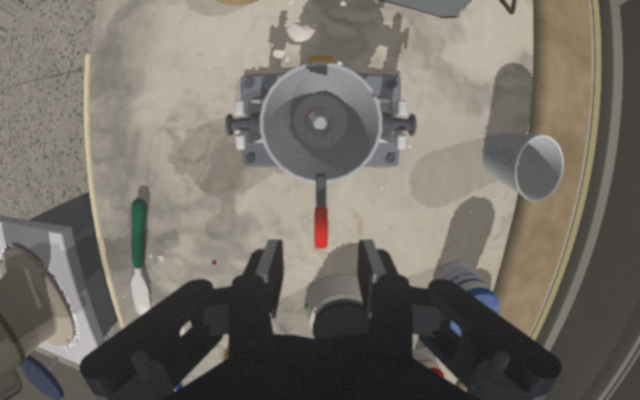

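Grey1 sits on top of copper, so I'll release the next ones slightly off centre.

Request:
move_arm([
  [-1.5, -0.8, 0, 0, 0, 0],
  [-3.5, -1.7, 0, 0, 0, 0],
  [-3.9, -1.9, 0, 0, 0, 0],
  [-3.9, -1.9, 1, 0, 0, 0],
  [-3.9, -1.9, 2, 0, 0, 0],
  [-3.9, -1.9, 2.5, 0, 0, 0],
  [-3.5, -1.7, 2.5, 0, 0, 0],
  [-2, -1, 2, 0, 0, 0],
  [-1, -0.5, 1, 0, 0, 0],
  [0, 0, 0, 0, 0, 0],
])

```text
time_s: 16.65
eef_pos: [431.8, -14.9, 79.8]
ee_rot: [-0.001, 0.688, 0.726, -0.001]
force: [-0.4, -0.6, 0.3]
grip_width: 0.447
```

Run:
```python
from h import *
s=st();im,P=snap("wrist","w10");
for n,p in dict(brass2=(433,-18,9.),brass1=(512,-76.8,9.),grey2=(445.5,-117.5,9.)).items():
  b=blob(im,P,np.array(p),rad=32);print(n,b and b[1:4]); 
  if b:print(togo(s,(*b[1][:2],2)))
```

```text
t 16.65 pos [431.85 -14.91  79.82] grip 0.4471666452245823 F [-0.36 -0.58  0.3 ] M [-0.05  0.   -0.  ]
q [-0.31  0.31  1.95 -0.    0.88 -0.36]  x [-0.05  1.    0.  ]  y [ 1.    0.05 -0.  ]  z [-0.  0. -1.]
brass2 (array([432.94, -18.46,   9.  ]), array([322.15, 216.3 ]), array([ 35,  35, 971], dtype=int32))
[-0.37  0.11  7.78]
brass1 (array([516.01, -70.39,   9.  ]), array([418.62, 279.46]), array([ 33,  19, 403], dtype=int32))
[-5.99  8.13  7.76]
grey2 None
```

View pics/w10.png

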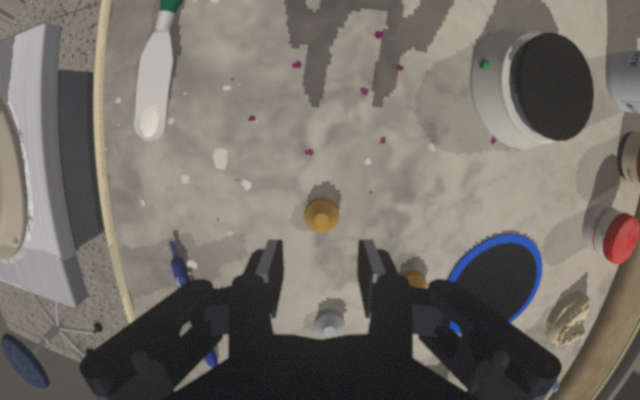

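Brass2 is at (322,216), on line with the fingers. Descend and grip.

Request:
move_arm([
  [-0.2, 0.1, 0.7, 0, 0, 0],
  [-0.2, 0, 1.4, 0, 0, 0],
  [0, 0, 1.5, 0, 0, 0],
  [0, 0, 1.5, 0, 0, 0],
  [0, 0, 1.3, 0, 0, 0],
  [0, 0, 0.8, 0, 0, 0],
  [0, 0, 0.4, 0, 0, 0],
  [0, 0, 0.2, 0, 0, 0],
  [0, 0, 0, 0, 0, 0],
  [0, 0, 0, 0, 0, 0],
])

```text
time_s: 17.7
eef_pos: [434.2, -18.2, 3.0]
ee_rot: [0.0, 0.687, 0.726, 0.0]
force: [0.7, -0.8, -0.4]
grip_width: 0.44
```

Request:
move_arm([
  [0, 0, 0, 0, 0, 0],
  [0, 0, 0, 0, 0, 0],
  [0, 0, 0, 0, 0, 0],
  [0, 0, 0, 0, 0, 0],
  [0, 0, 0, 0, 0, 0],
  [0, 0, 0, 0, 0, 0],
  [0, 0, 0, 0, 0, 0],
  [0, 0, -0.5, 0, 0, 0],
  [0, 0, -2, 0, 0, 0],
  [0, 0, -3, 0, 0, 0],
], grip=1.5)

```text
time_s: 18.7
eef_pos: [433.1, -17.9, 57.8]
ee_rot: [-0.001, 0.687, 0.726, -0.001]
force: [0.3, -0.4, 0.3]
grip_width: 0.274
```

Run:
```python
from h import *
s=st();print(togo(s,(547.3,335,155)))
```

```text
t 18.7 pos [433.08 -17.9   57.78] grip 0.27369832425276697 F [ 0.34 -0.37  0.3 ] M [-0.03 -0.07 -0.04]
q [-0.31  0.36  1.96 -0.    0.82 -0.37]  x [-0.06  1.    0.  ]  y [ 1.    0.06 -0.  ]  z [-0.  0. -1.]
[34.62 13.33 -9.72]
```

Request:
move_arm([
  [1.5, 0.6, -4.2, 0, 0, 0],
  [3, 1.2, -3.2, 0, 0, 0],
  [4.2, 1.6, -1.5, 0, 0, 0],
  [4.2, 1.6, -0.8, 0, 0, 0],
  [4.2, 1.6, 0, 0, 0, 0],
  [4.2, 1.6, 0, 0, 0, 0],
  [4.2, 1.6, 0, 0, 0, 0],
  [4.2, 1.6, 0, 0, 0, 0],
  [3.2, 1.2, 0, 0, 0, 0],
  [1.7, 0.7, 0, 0, 0, 0],
])

```text
time_s: 19.7
eef_pos: [547.4, 337.2, 154.6]
ee_rot: [-0.0, 0.687, 0.727, 0.0]
force: [1.3, -0.7, -0.9]
grip_width: 0.275
```

Request:
move_arm([
  [0, 0, 0, 0, 0, 0],
  [0, 0, 0.5, 0, 0, 0],
  [0, 0, 1, 0, 0, 0],
  [0, 0, 1.3, 0, 0, 0],
  [0, 0, 1.2, 0, 0, 0],
  [0, 0, 1, 0, 0, 0],
  [0, 0, 0.5, 0, 0, 0],
  [0, 0, 0, 0, 0, 0],
  [0, 0, 0, 0, 0, 0],
  [0, 0, 0, 0, 0, 0],
])

```text
time_s: 20.7
eef_pos: [547.9, 334.9, 100.3]
ee_rot: [0.0, 0.687, 0.726, 0.001]
force: [-0.4, -0.1, -0.4]
grip_width: 0.278
```

Run:
```python
from h import *
s=st();print(togo(s,(547,335,98)))
```

```text
t 20.7 pos [547.86 334.86 100.26] grip 0.27816398198932935 F [-0.36 -0.14 -0.39] M [-0.    0.04  0.  ]
q [0.37 0.68 1.27 0.   1.18 0.31]  x [-0.06  1.    0.  ]  y [1.   0.06 0.  ]  z [ 0.  0. -1.]
[ 0.02 -0.09  0.23]
```

Request:
move_arm([
  [0, 0, 0, 0, 0, 0],
  [0, 0, 0, 0, 0, 0],
  [0, 0, 0, 0, 0, 0],
  [0, 0, 0, 0, 0, 0],
  [0, 0, -2, 0, 0, 0],
  [0, 0, -3, 0, 0, 0],
  [-1, 0, -3, 0, 0, 0],
  [-2, 0, -1, 0, 0, 0],
  [-2, 0, 0, 0, 0, 0],
  [-1, 0, 0, 0, 0, 0],
], grip=3.3)

```text
time_s: 21.7
eef_pos: [551.1, 273.6, 190.0]
ee_rot: [0.0, 0.688, 0.726, 0.0]
force: [-0.2, 0.9, -0.4]
grip_width: 0.387
```

Run:
```python
from h import *
s=st();im,P=snap("wrist","w11");print(togo(s,(512,-76.8,80)))
```

```text
t 21.7 pos [551.08 273.62 190.03] grip 0.38733123926454066 F [-0.16  0.93 -0.36] M [ 0.02  0.02 -0.01]
q [ 0.27  0.54  1.27 -0.    1.33  0.22]  x [-0.05  1.   -0.  ]  y [1.   0.05 0.  ]  z [ 0. -0. -1.]
[-34.78  -5.81  11.  ]
```

View pics/w11.png

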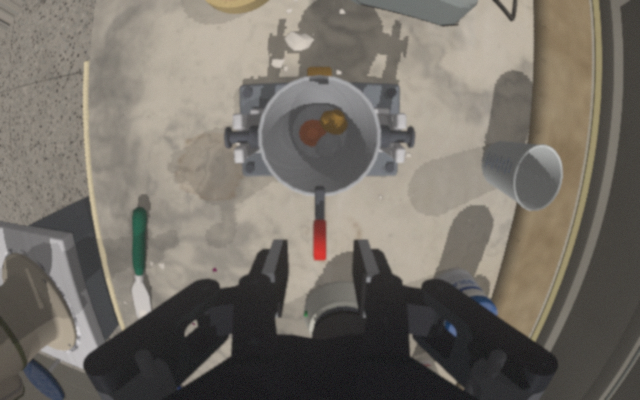

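Three buttons are in: copper (312,132), brass (333,122) and grey just below them. On to brass1.

Request:
move_arm([
  [-1.5, -0.3, 0, 0, 0, 0],
  [-3.3, -0.6, 0, 0, 0, 0],
  [-4.4, -0.7, 0, 0, 0, 0],
  [-4.6, -0.8, 0, 0, 0, 0],
  [-4.6, -0.8, 0.5, 0, 0, 0],
  [-4.6, -0.8, 1.5, 0, 0, 0],
  [-4.6, -0.7, 2, 0, 0, 0],
  [-4, -0.6, 2.5, 0, 0, 0],
  [-2.2, -0.3, 2.5, 0, 0, 0],
  [-1, -0.2, 2, 0, 0, 0],
], grip=3.8)

```text
time_s: 22.75
eef_pos: [511.9, -76.8, 78.4]
ee_rot: [-0.001, 0.688, 0.726, -0.0]
force: [-0.2, 1.1, 0.1]
grip_width: 0.442
```

Run:
```python
from h import *
eyes.capture("top")
s=st();im,P=snap("wrist","w12");
for n,p in dict(brass1=(512,-76.8,9.),grey2=(445.5,-117.5,9.)).items():
  b=blob(im,P,np.array(p),rad=32);print(n,b and b[1:4]); 
  if b:print(togo(s,(*b[1][:2],2)))
```

```text
t 22.8 pos [510.51 -76.71  75.67] grip 0.44956825402326756 F [-2.25 -0.56 -3.08] M [-0.01  0.08  0.  ]
q [-0.38  0.48  1.71 -0.    0.96 -0.43]  x [-0.05  1.    0.  ]  y [ 1.    0.05 -0.01]  z [-0.01  0.   -1.  ]
brass1 (array([511.9 , -77.36,   9.  ]), array([323.13, 214.59]), array([  36,   36, 1010], dtype=int32))
[-0.09  0.17  7.37]
grey2 None
```

View pics/w12.png

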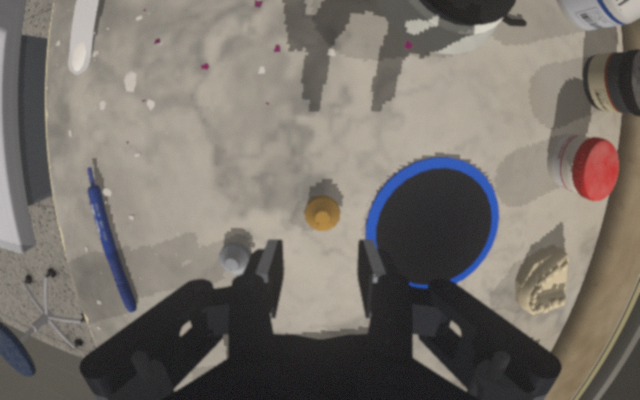

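Request:
move_arm([
  [0, 0, 0.7, 0, 0, 0],
  [0, 0, 1.4, 0, 0, 0],
  [0, 0, 1.5, 0, 0, 0],
  [0, 0, 1.5, 0, 0, 0],
  [0, 0, 1.2, 0, 0, 0],
  [0, 0, 0.7, 0, 0, 0],
  [0, 0, 0.4, 0, 0, 0],
  [0, 0, 0.1, 0, 0, 0],
  [0, 0, 0, 0, 0, 0],
  [0, 0, 0, 0, 0, 0],
])

```text
time_s: 23.85
eef_pos: [512.6, -75.4, 5.4]
ee_rot: [0.0, 0.687, 0.726, 0.0]
force: [0.4, 0.4, 0.1]
grip_width: 0.443
```

Request:
move_arm([
  [0, 0, 0, 0, 0, 0],
  [0, 0, 0, 0, 0, 0],
  [0, 0, 0, 0, 0, 0],
  [0, 0, 0, 0, 0, 0],
  [0, 0, 0, 0, 0, 0],
  [0, 0, 0, 0, 0, 0],
  [0, 0, 0, 0, 0, 0],
  [0, 0, -0.5, 0, 0, 0],
  [0, 0, -2, 0, 0, 0],
  [0, 0, -3, 0, 0, 0],
], grip=1.5)

```text
time_s: 24.85
eef_pos: [511.3, -75.0, 59.6]
ee_rot: [-0.002, 0.687, 0.726, -0.001]
force: [1.0, 0.1, -0.5]
grip_width: 0.271
```

Run:
```python
from h import *
s=st();print(togo(s,(547,316,165)))
```

```text
t 24.85 pos [511.34 -74.97  59.56] grip 0.27085012952150034 F [ 1.02  0.11 -0.48] M [-0.    0.03 -0.03]
q [-0.37  0.5   1.72 -0.    0.93 -0.43]  x [-0.06  1.    0.  ]  y [ 1.    0.06 -0.  ]  z [-0.  0. -1.]
[ 38.85   5.69 -10.51]
```

Request:
move_arm([
  [1.5, 0.2, -4, 0, 0, 0],
  [3.2, 0.5, -3.5, 0, 0, 0],
  [4.2, 0.6, -2.2, 0, 0, 0],
  [4.6, 0.7, -0.8, 0, 0, 0],
  [4.6, 0.7, 0, 0, 0, 0],
  [4.6, 0.7, 0, 0, 0, 0],
  [4.6, 0.7, 0, 0, 0, 0],
  [4.6, 0.7, 0, 0, 0, 0],
  [4.4, 0.6, 0, 0, 0, 0],
  [2.5, 0.3, 0, 0, 0, 0],
])

```text
time_s: 25.85
eef_pos: [547.1, 318.4, 164.8]
ee_rot: [-0.0, 0.686, 0.727, 0.0]
force: [0.3, -0.9, -1.4]
grip_width: 0.27
```

Request:
move_arm([
  [0, 0, 0, 0, 0, 0],
  [0, 0, 0, 0, 0, 0],
  [0, 0, 0.5, 0, 0, 0],
  [0, 0, 1.3, 0, 0, 0],
  [0, 0, 1.5, 0, 0, 0],
  [0, 0, 1.5, 0, 0, 0],
  [0, 0, 1, 0, 0, 0],
  [0, 0, 0.5, 0, 0, 0],
  [0, 0, 0, 0, 0, 0],
  [0, 0, 0, 0, 0, 0],
])

```text
time_s: 26.85
eef_pos: [548.0, 315.3, 102.4]
ee_rot: [0.0, 0.687, 0.726, 0.0]
force: [-0.3, -0.2, -0.4]
grip_width: 0.271
```

Run:
```python
from h import *
s=st();print(togo(s,(547,316,98)))
```

```text
t 26.85 pos [548.03 315.26 102.4 ] grip 0.27088616488016626 F [-0.28 -0.2  -0.36] M [ 0.01  0.05 -0.02]
q [ 0.34  0.66  1.31 -0.    1.17  0.28]  x [-0.06  1.    0.  ]  y [1.   0.06 0.  ]  z [ 0.  0. -1.]
[ 0.08 -0.1   0.44]
```

Request:
move_arm([
  [0, 0, 0, 0, 0, 0],
  [0, 0, 0, 0, 0, 0],
  [0, 0, 0, 0, 0, 0],
  [0, 0, 0, 0, 0, 0],
  [0, 0, -2, 0, 0, 0],
  [0, 0, -3, 0, 0, 0],
  [-1, 0, -3, 0, 0, 0],
  [-1.5, 0, -1, 0, 0, 0],
  [-1, 0, 0, 0, 0, 0],
  [0, 0, 0, 0, 0, 0],
], grip=3.3)

```text
time_s: 27.85
eef_pos: [549.5, 278.8, 190.6]
ee_rot: [-0.0, 0.688, 0.726, -0.001]
force: [0.8, 0.8, 0.3]
grip_width: 0.386
```

Run:
```python
from h import *
s=st();im,P=snap("wrist","w13");im,P=snap("top","t13");cv2.imwrite("pics/t13c.png",cv2.resize(im[160:280,280:480],None,fx=4,fy=4,interpolation=cv2.INTER_CUBIC));print(togo(s,(445.5,-117.5,80)))
```

```text
t 27.85 pos [549.49 278.76 190.56] grip 0.3856865267667061 F [0.82 0.8  0.31] M [-0.05 -0.01 -0.04]
q [ 0.28  0.55  1.26 -0.    1.34  0.23]  x [-0.05  1.   -0.  ]  y [ 1.    0.05 -0.  ]  z [-0. -0. -1.]
[-39.01 -12.48  11.11]
```

View pics/w13.png

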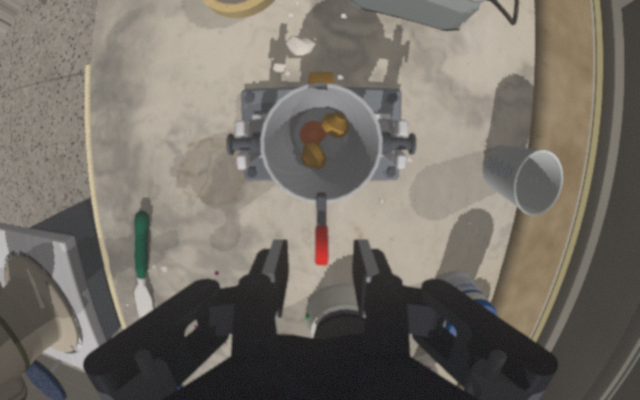

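View pics/t13c.png

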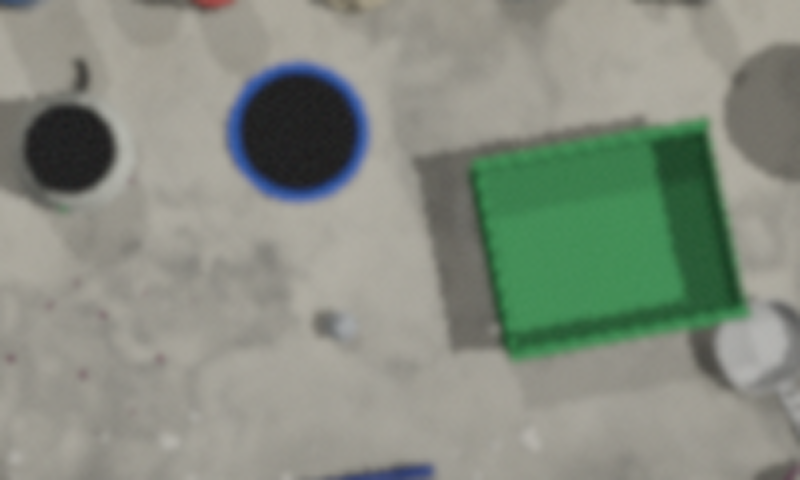

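Four are in the bucket and grey2 is unmoved at top pixel (364,241). Next I'll fetch it.

Request:
move_arm([
  [2e-09, 0, 0, 0, 0, 0],
  [-2, -0.6, 0, 0, 0, 0],
  [-3.8, -1.2, 0, 0, 0, 0],
  [-4.5, -1.4, 0, 0, 0, 0],
  [-4.5, -1.4, 0, 0, 0, 0],
  [-4.5, -1.5, 0, 0, 0, 0],
  [-4.5, -1.5, 0, 0, 0, 0],
  [-4.5, -1.5, 0, 0, 0, 0],
  [-4.5, -1.4, 1, 0, 0, 0],
  [-3.8, -1.2, 2, 0, 0, 0],
], grip=3.8)

```text
time_s: 28.95
eef_pos: [453.0, -93.5, 162.3]
ee_rot: [0.001, 0.687, 0.726, 0.0]
force: [0.9, -0.1, -0.0]
grip_width: 0.444
```

Request:
move_arm([
  [-2.2, -0.8, 2, 0, 0, 0],
  [0, 0, 2, 0, 0, 0],
  [0, 0, 2, 0, 0, 0],
  [0, 0, 1, 0, 0, 0],
  [0, 0, 0.5, 0, 0, 0],
  [0, 0, 0, 0, 0, 0],
  [0, 0, 0, 0, 0, 0],
  [0, 0, 0, 0, 0, 0],
  [0, 0, 0, 0, 0, 0],
  [0, 0, 0, 0, 0, 0],
])

```text
time_s: 29.95
eef_pos: [446.5, -114.0, 87.2]
ee_rot: [0.0, 0.687, 0.726, 0.0]
force: [-0.6, -0.4, -0.5]
grip_width: 0.445
```

Run:
```python
from h import *
s=st();im,P=snap("wrist","w14");c=im[185:265,280:370]
cv2.imwrite("pics/w14c.png",cv2.resize(c,None,fx=7,fy=7))
b=blob(im,P,np.array((445.5,-117.5,9.)),rad=32);print(b and b[1:4])
print(togo(s,(445.5,-117.5,2)))
```

```text
t 29.95 pos [ 446.47 -114.02   87.21] grip 0.44518214262577616 F [-0.58 -0.43 -0.5 ] M [-0.05 -0.02 -0.01]
q [-0.51  0.35  1.86 -0.    0.92 -0.56]  x [-0.06  1.   -0.  ]  y [1.   0.06 0.  ]  z [ 0. -0. -1.]
(array([ 445.31, -118.41,    9.  ]), array([318.77, 213.81]), array([ 32,  32, 797], dtype=int32))
[-0.34 -0.12  8.52]
```

View pics/w14c.png

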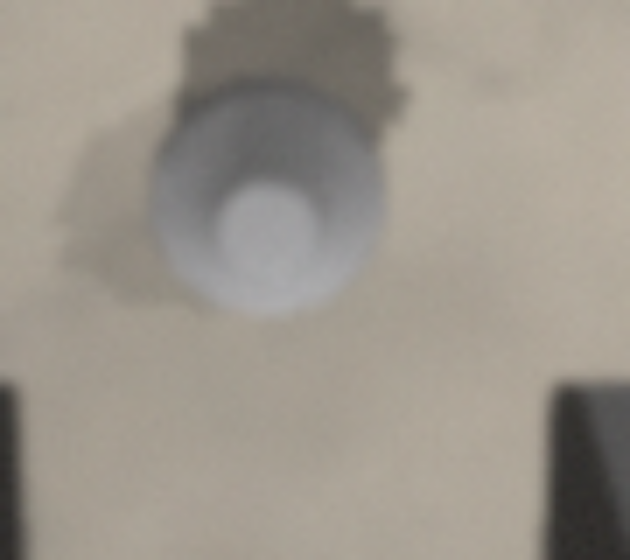

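Grey2 is on the finger line, at (445.3,-118).

Request:
move_arm([
  [-0.2, -0.1, 0.8, 0, 0, 0],
  [-0.2, -0.1, 1.5, 0, 0, 0],
  [0, 0, 1.7, 0, 0, 0],
  [0, 0, 1.7, 0, 0, 0],
  [0, 0, 1.4, 0, 0, 0],
  [0, 0, 0.8, 0, 0, 0],
  [0, 0, 0.4, 0, 0, 0],
  [0, 0, 0.2, 0, 0, 0],
  [0, 0, 0, 0, 0, 0],
  [0, 0, 0, 0, 0, 0],
])

```text
time_s: 31.0
eef_pos: [444.8, -118.2, 2.3]
ee_rot: [0.0, 0.687, 0.726, 0.0]
force: [0.8, -0.0, 0.5]
grip_width: 0.444
```

Request:
move_arm([
  [0, 0, 0, 0, 0, 0],
  [0, 0, 0, 0, 0, 0],
  [0, 0, 0, 0, 0, 0],
  [0, 0, 0, 0, 0, 0],
  [0, 0, 0, 0, 0, 0],
  [0, 0, 0, 0, 0, 0],
  [0, 0, 0, 0, 0, 0],
  [0, 0, -0.5, 0, 0, 0],
  [0, 0, -2, 0, 0, 0],
  [0, 0, -3, 0, 0, 0],
], grip=1.5)

```text
time_s: 32.0
eef_pos: [443.8, -117.7, 56.9]
ee_rot: [-0.001, 0.687, 0.726, -0.0]
force: [0.1, -0.0, -0.6]
grip_width: 0.274
```

Run:
```python
from h import *
s=st();print(togo(s,(547.5,322,165)))
```

```text
t 32.0 pos [ 443.76 -117.66   56.88] grip 0.2740650622229836 F [ 0.12 -0.05 -0.6 ] M [ 0.01  0.01 -0.01]
q [-0.52  0.4   1.89 -0.    0.85 -0.57]  x [-0.06  1.    0.  ]  y [ 1.    0.06 -0.  ]  z [-0.  0. -1.]
[ 43.34  12.76 -10.78]
```

Request:
move_arm([
  [1, 0.3, -4, 0, 0, 0],
  [2.5, 0.7, -3.5, 0, 0, 0],
  [3.5, 1, -2.2, 0, 0, 0],
  [4, 1.2, -1, 0, 0, 0],
  [4.2, 1.2, 0, 0, 0, 0],
  [4.2, 1.3, 0, 0, 0, 0],
  [4.2, 1.3, 0, 0, 0, 0],
  [4.2, 1.3, 0, 0, 0, 0],
  [4.2, 1.3, 0, 0, 0, 0],
  [4.2, 1.3, 0, 0, 0, 0],
])

```text
time_s: 33.0
eef_pos: [533.3, 251.3, 164.2]
ee_rot: [0.0, 0.687, 0.726, 0.0]
force: [0.5, -0.8, -0.2]
grip_width: 0.278
```

Request:
move_arm([
  [3.6, 1, 0, 0, 0, 0],
  [2.3, 0.6, 0, 0, 0, 0],
  [1.2, 0.2, 0, 0, 0, 0],
  [0, 0, 0, 0, 0, 0],
  [0, 0, 0.5, 0, 0, 0],
  [0, 0, 1.3, 0, 0, 0],
  [0, 0, 1.5, 0, 0, 0],
  [0, 0, 1.5, 0, 0, 0],
  [0, 0, 1, 0, 0, 0],
  [0, 0, 0.4, 0, 0, 0],
])

```text
time_s: 34.0
eef_pos: [546.9, 320.4, 100.4]
ee_rot: [-0.001, 0.688, 0.726, -0.001]
force: [-0.5, 0.4, 0.4]
grip_width: 0.276
```

Run:
```python
from h import *
im,P=snap("wrist","w15");s=st();print(togo(s,(547.5,322,100)))
```

```text
t 34.05 pos [547.04 320.59 100.55] grip 0.2734633664889598 F [-1.12  0.14 -1.54] M [-0.    0.04 -0.02]
q [ 0.35  0.67  1.3  -0.    1.18  0.29]  x [-0.05  1.   -0.  ]  y [ 1.    0.05 -0.  ]  z [-0. -0. -1.]
[0.14 0.05 0.05]
```

View pics/w15.png

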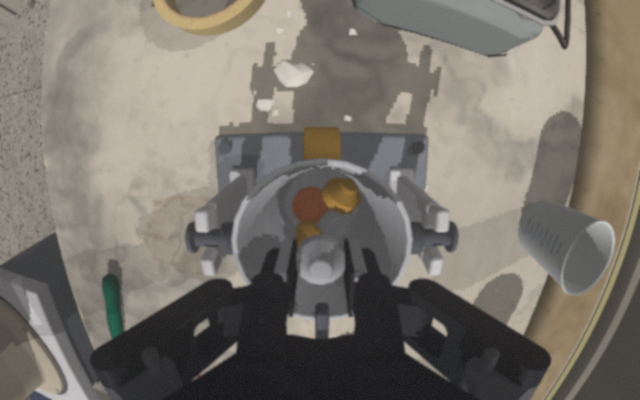

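Request:
move_arm([
  [0, 0, 0, 0, 0, 0],
  [0, 0, 0, 0, 0, 0],
  [0, 0, 0, 0, 0, 0],
  [0, 0, 0, 0, 0, 0],
  [0, 0, 0, 0, 0, 0],
  [0, 0, -2, 0, 0, 0],
  [0, 0, -3, 0, 0, 0],
  [-1, 0, -3, 0, 0, 0],
  [-2, 0, -2, 0, 0, 0],
  [-2, 0, -1, 0, 0, 0],
], grip=3.3)

```text
time_s: 35.05
eef_pos: [550.6, 271.1, 214.2]
ee_rot: [0.001, 0.687, 0.727, 0.001]
force: [0.7, 0.3, -0.2]
grip_width: 0.387
```

Run:
```python
from h import *
eyes.capture("top");eyes.capture("top");im,P=snap("wrist","w16");s=st()
cv2.imwrite("pics/w16c.png",cv2.resize(im[60:280,220:420],None,fx=2.7,fy=2.7,interpolation=cv2.INTER_CUBIC))
np.save("P.npy",P["camera_from_world"])
```

```text
t 35.2 pos [550.51 270.83 212.6 ] grip 0.3848130411074699 F [ 0.18 -0.83 -0.2 ] M [ 0.04  0.04 -0.  ]
q [0.27 0.52 1.24 0.   1.38 0.21]  x [-0.05  1.    0.  ]  y [1.   0.05 0.  ]  z [ 0.  0. -1.]
```

View pics/w16c.png

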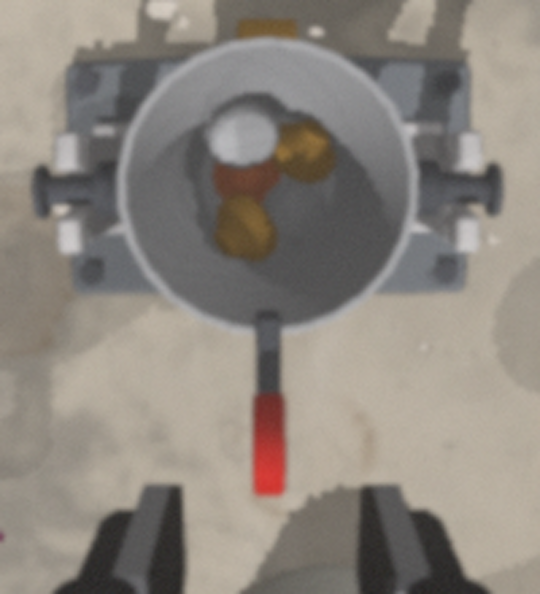

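The fifth button is in the bucket: grey2 lies on the left, with both brass and copper below it. Now I'll tilt the tool 30° for a leaning tab grasp, open the jaws, and watch how the wrist joints behave.

Request:
move_arm([
  [0, 0, 0, 0, 3, 0],
  [0, 0, 0, 0, 4, 0],
  [0, 0, 0, 0, 5, 0],
  [0, 0, 0, 0, 5, 0],
  [0, 0, 0, 0, 5, 0],
  [0, 0, 0, 0, 4, 0],
  [0, 0, 0, 0, 3, 0],
  [0, 0, 0, 0, 1, 0],
  [0, 0, 0, 0, 0, 0],
  [0, 0, 0, 0, 0, 0],
], grip=4)

```text
time_s: 36.2
eef_pos: [550.0, 271.9, 211.8]
ee_rot: [-0.188, 0.664, 0.702, 0.177]
force: [-0.6, -0.6, -0.0]
grip_width: 0.466
```

Run:
```python
from h import *
s=st();P=eyes.camera_params("wrist");P["camera_from_world"]=np.load("P.npy")
for v in (206.3,225,242.8):print(onz("wrist",319.3,v,113,P),onz("wrist",319.3,v,129,P))
im,P=snap("wrist","w17");T=np.array([552,246.5,113]);print(togo(s,T+19*rot(s)[:,2]),proj("wrist",T,P))
```

```text
t 36.2 pos [550.03 271.89 211.77] grip 0.4664402433709888 F [-0.63 -0.57 -0.02] M [-0.2  -0.07  0.05]
q [ 0.05  0.47  1.42  0.54  1.3  -0.17]  x [-0.05  0.87  0.5 ]  y [ 1.    0.06 -0.  ]  z [-0.03  0.5  -0.87]
[550.6  264.21 113.  ] [550.31 269.32 129.  ]
[551.47 247.67 113.  ] [551.12 253.87 129.  ]
[552.34 231.19 113.  ] [551.93 238.47 129.  ]
[-7.14  0.06  9.19] (np.float64(321.29736842448915), np.float64(292.6777042663228))
```

View pics/w17.png

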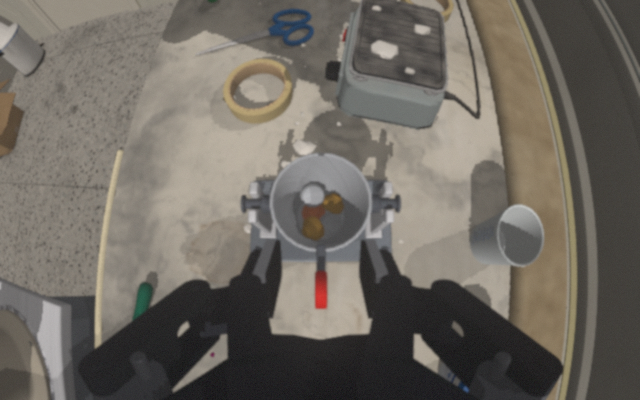

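```bash
cat > fk.py <<'E'
from h import *
from scipy.optimize import least_squares
def fkR(q,p):
    a1,b1,h1,L2,o2,L3,o3,b4,d6,x6,y6,c=p[:12]
    Rz=lambda a:Ro.from_euler('z',a).as_matrix();Ry=lambda a:Ro.from_euler('y',a).as_matrix()
    R=Rz(q[0]);P=R@[a1,b1,h1];R=R@Ry(q[1]);P=P+R@[o2,0,L2];R=R@Ry(q[2]);P=P+R@[o3,b4,L3]
    R=R@Rz(q[3])@Ry(q[4])@Rz(q[5]);P=P+R@[x6,y6,d6]
    return P,R@Rz(np.pi/2)  # guess
if __name__=="__main__":
    D=[json.loads(l) for l in open("log.jsonl")]
    Rm=[rot({"ee_rot":d["ee_rot"]}) for d in D]
    for d,R in list(zip(D,Rm))[-2:]:
        print(d["joints"]);print(R);print(fkR(d["joints"],np.zeros(12))[1])
    def res(p): return np.concatenate([(fkR(d["joints"],p)[0]-d["eef_pos"]) for d in D]+[1e-4*np.array(p)])
    s=least_squares(res,[0,0,300,400,0,400,0,0,200,0,0,0]);print(s.x,np.sqrt(s.cost*2/len(D)));r=s.fun[:3*len(D)].reshape(-1,3);print(r)
    np.save("fk.npy",s.x)
E
python3 fk.py
```

```text
[0.26644515368565747, 0.5228367925689431, 1.2387223155548635, 0.00010120896577876136, 1.378688811272247, 0.21249758414710898]
[[-0.05  1.    0.  ]
 [ 1.    0.05  0.  ]
 [ 0.    0.   -1.  ]]
[[-0.05  1.    0.  ]
 [ 1.    0.05  0.  ]
 [ 0.    0.   -1.  ]]
[0.05055133834457173, 0.467772762428927, 1.417584595290306, 0.5442464646806582, 1.3023274345398241, -0.16547002623439375]
[[-0.05  1.   -0.03]
 [ 0.87  0.06  0.5 ]
 [ 0.5  -0.   -0.87]]
[[-0.05  1.   -0.03]
 [ 0.87  0.06  0.5 ]
 [ 0.5  -0.   -0.87]]
[  0.    58.15 201.3  438.9    0.   397.5   39.    58.15 255.3   -0.
   0.     0.  ] 0.012881646186881694
[[ 0. -0. -0.]
 [ 0.  0.  0.]
 [ 0.  0.  0.]
 [-0. -0. -0.]
 [-0.  0. -0.]
 [-0.  0. -0.]
 [ 0.  0.  0.]
 [ 0.  0.  0.]
 [ 0.  0.  0.]
 [ 0.  0.  0.]
 [ 0.  0.  0.]
 [ 0.  0.  0.]
 [ 0.  0.  0.]
 [-0.  0.  0.]
 [-0.  0. -0.]
 [ 0. -0. -0.]
 [ 0. -0. -0.]
 [-0. -0.  0.]
 [-0.  0. -0.]
 [-0.  0.  0.]
 [-0.  0.  0.]
 [-0.  0.  0.]
 [-0.  0. -0.]
 [-0. -0. -0.]
 [-0. -0. -0.]
 [-0.  0.  0.]
 [-0.  0. -0.]
 [-0. -0.  0.]]
```

```bash
cat > ik.py <<'E'
from fk import *
p=np.load("fk.npy") if __import__("os").path.exists("fk.npy") else None
LO=np.array([-2.94,-.97,.19,-1.23,.02,-2.88]);HI=np.array([2.94,2.17,2.56,4.37,3.11,2.88])
def ik(P,R,q0):
    def f(q):
        a,b=fkR(q,p);return np.concatenate([(a-P)/100,(Ro.from_matrix(b.T@R)).as_rotvec()])
    s=least_squares(f,np.clip(q0,LO+1e-3,HI-1e-3),bounds=(LO,HI),xtol=1e-12,ftol=1e-12);return s.x,np.abs(s.fun).max()
def tool_from_bucket(o,psi,th,a):
    """bucket origin o, yaw psi of +x, tip th (deg), lean a (deg) -> TCP,R"""
    th,a=np.radians([th,a]);B=Ro.from_euler('z',psi,degrees=True).as_matrix()@Ro.from_euler('y',-th).as_matrix()
    T=np.array([[-np.cos(a),0,-np.sin(a)],[0,1,0],[np.sin(a),0,-np.cos(a)]])
    T=np.column_stack([[-np.cos(a),0,np.sin(a)],[0,1,0],[-np.sin(a),0,-np.cos(a)]])
    R=B@T;tab=np.asarray(o)+B@[78,0,83];return tab+19*R[:,2],R,B
def pour(lip,psi,th,a):
    th_=np.radians(th);B=Ro.from_euler('z',psi,degrees=True).as_matrix()@Ro.from_euler('y',-th_).as_matrix()
    return tool_from_bucket(np.asarray(lip)-B@[-46,0,75],psi,th,a)
E
cat > scan.py <<'E'
from ik import *
for a in (30,):
  for psi in range(-180,180,15):
    d=np.array([np.cos(np.radians(psi)),np.sin(np.radians(psi))])
    lipxy=np.array([512,-327])+15*d
    best=None
    for q0 in ([-.5,.6,1.4,0,1.2,0],[-.5,.6,1.4,.5,1.2,2.2],[-.5,.6,1.4,0,1.2,-2.2],[-.5,.6,1.4,3,1.2,1]):
      q=np.array(q0,float);ths=list(range(0,121,10));ok=0;qs=[]
      for th in ths:
        P,R,_=pour((*lipxy,115 if th<80 else 80),psi,th,a);q,e=ik(P,R,q);qs.append(q)
        if e>.01:break
        ok=th
      if best is None or ok>best[0]:best=(ok,q0,np.array(qs))
    qs=best[2];print(psi,best[0],best[1][3:],qs[0],qs[-1])
E
python3 scan.py
```

```text
-180 100 [0, 1.2, 0] [-1.19  0.29  2.01  0.73  0.78 -0.14] [-0.53  1.39  0.19 -1.22  2.55  0.31]
-165 110 [0, 1.2, 0] [-1.23  0.4   1.84  0.65  0.97 -0.32] [-0.44  1.31  0.41 -1.23  2.35  0.35]
-150 110 [0, 1.2, 0] [-1.22  0.52  1.64  0.57  1.15 -0.46] [-0.38  1.19  0.69 -1.23  2.16  0.45]
-135 110 [0, 1.2, 0] [-1.19  0.65  1.42  0.49  1.33 -0.59] [-0.34  1.05  0.96 -1.23  1.95  0.53]
-120 100 [0, 1.2, 0] [-1.14  0.78  1.19  0.42  1.51 -0.71] [-0.33  0.85  1.25 -1.23  1.64  0.57]
-105 90 [0, 1.2, 0] [-1.07  0.91  0.93  0.35  1.69 -0.84] [-0.38  0.66  1.48 -1.23  1.29  0.48]
-90 80 [0, 1.2, 0] [-1.    1.05  0.66  0.29  1.87 -0.98] [-0.48  0.51  1.64 -1.23  0.93  0.31]
-75 80 [0, 1.2, 0] [-0.93  1.2   0.35  0.21  2.07 -1.13] [-0.55  0.41  1.75 -1.23  0.65  0.12]
-60 0 [0, 1.2, 0] [-0.85  1.27  0.19  0.13  2.13 -1.32] [-0.85  1.27  0.19  0.13  2.13 -1.32]
-45 0 [0, 1.2, 0] [-0.78  1.27  0.19  0.03  2.09 -1.55] [-0.78  1.27  0.19  0.03  2.09 -1.55]
-30 0 [0, 1.2, 0] [-0.7   1.26  0.19 -0.08  2.06 -1.77] [-0.7   1.26  0.19 -0.08  2.06 -1.77]
-15 0 [0, 1.2, 0] [-0.62  1.27  0.19 -0.19  2.0
[... 474 characters left out ...]
] [-0.4   0.66  1.29 -0.37  1.26 -2.88]
75 0 [0, 1.2, 0] [-0.44  0.55  1.51 -0.32  1.03  2.88] [-0.44  0.55  1.51 -0.32  1.03  2.88]
90 0 [0, 1.2, 0] [-0.43  0.45  1.7  -0.45  0.85  2.88] [-0.43  0.45  1.7  -0.45  0.85  2.88]
105 0 [0, 1.2, 0] [-0.45  0.36  1.89 -0.63  0.64  2.88] [-0.45  0.36  1.89 -0.63  0.64  2.88]
120 100 [0, 1.2, 0] [-0.56  0.26  2.05 -0.6   0.42  2.56] [-0.88  1.38  0.19  0.87  2.81  2.45]
135 90 [0, 1.2, 0] [-0.74  0.19  2.15 -0.08  0.28  1.68] [-0.77  1.33  0.19  0.08  2.82  1.66]
150 90 [0, 1.2, 0] [-0.94  0.17  2.18  0.6   0.37  0.64] [-0.69  1.32  0.19 -0.45  2.76  1.08]
165 90 [0, 1.2, 0] [-1.1   0.21  2.12  0.76  0.57  0.14] [-0.62  1.33  0.19 -0.83  2.67  0.67]
```

```bash
cat > scan2.py <<'E'
from ik import *
F=np.diag([-1.,-1,1])
def seeds(f): return ([-.5,.6,1.4,.3,1.2,-.3],[-.5,.6,1.4,-.5,1.2,.3],[0,.6,1.4,1.2,1.2,0.]) if not f else ([-.5,.6,1.4,.3,1.2,2.7],[-.5,.6,1.4,-.3,1.2,-2.7],[-.3,.6,1.4,1,1.2,2.],[-.3,.6,1.4,1,1.2,-2.])
def marg(q): return np.minimum(q-LO,HI-q).min()
for f in (0,1):
 for a in (30,45,60):
  def tip(o,psi,th=0):
    P,R,_=tool_from_bucket(o,psi,th,a);return P,(R@F if f else R)
  def bst(P,R,sd):
    c=[ik(P,R,np.array(s,float)) for s in sd];c=[(x,e) for x,e in c if e<.005]
    return max(c,key=lambda t:marg(t[0]))[0] if c else None
  r={}
  qc=bst(*tip((548,324.5,40),-86.6),seeds(f)+([.3,.6,1.4,.5,1.2,-.2],[.3,.6,1.4,.5,1.2,2.8]))
  print("f",f,"a",a,"cradle",qc, None if qc is None else marg(qc))
  if qc is None: continue
  for psi in range(-180,180,20):
    d=np.array([np.cos(np.radians(psi)),np.sin(np.radians(psi))]);lip=np.array([512,-327])+15*d
    best=(-1,)
    for sd in list(seeds(f))+[qc]:
      q=np.array(sd,float);ok=-1;qs=[]
      for th in range(0,131,10):
        P,R,_=pour((*lip,115 if th<80 else 80),psi,th,a);R=R@F if f else R;q,e=ik(P,R,q)
        if e>.005 or (qs and np.abs(q-qs[-1]).max()>1.2):break
        ok=th;qs.append(q)
      if ok>best[0]:best=(ok,np.array(qs))
    if best[0]>=110:print("  psi",psi,best[0],best[1][0],best[1][-1],"minmarg",min(map(marg,best[1])))
E
python3 scan2.py
```

```text
f 0 a 30 cradle [ 0.02  0.59  1.53  0.59  1.12 -0.32] 1.0300068299057599
  psi -160 110 [-1.23  0.44  1.78  0.62  1.03 -0.37] [-0.45  1.21  0.58 -1.15  2.26  0.44] minmarg 0.08191576286853985
  psi -140 110 [-1.2   0.6   1.5   0.52  1.27 -0.54] [-0.37  1.03  0.96 -1.19  1.94  0.53] minmarg 0.0416971035164766
f 0 a 45 cradle [-0.07  0.63  1.57  0.84  1.22 -0.55] 0.987060824198918
  psi -180 110 [-1.31  0.32  2.11  1.13  0.86 -0.59] [-0.55  1.29  0.25 -0.86  2.47  0.58] minmarg 0.06483255770356916
  psi -160 120 [-1.33  0.49  1.83  0.89  1.14 -0.63] [-0.43  1.24  0.48 -1.08  2.26  0.44] minmarg 0.14582972559160368
  psi -140 120 [-1.28  0.67  1.49  0.72  1.41 -0.69] [-0.35  1.03  0.91 -1.11  1.93  0.53] minmarg 0.11852717099892818
  psi -120 120 [-1.19  0.87  1.12  0.59  1.69 -0.76] [-0.3   0.86  1.27 -1.23  1.61  0.59] minmarg 2.4988917601831417e-09
f 0 a 60 cradle [-0.13  0.7   1.6   1.05  1.36 -0.73] 0.9630490014898405
  psi -180 110 [-1.42  0.42  2.18  1.41  1.05 -0.95] [-0.57  1.11  0.49 -0.56  2.25  0.81] minmarg 0.2987982513297436
  psi -160 130 [-1.41  0.58  1.86  1.08  1.29 -0
[... 1573 characters left out ...]
1.09  2.06 -0.73] minmarg 0.4650203393218495
  psi 80 130 [-0.25  0.62  1.58 -0.92  1.09  0.44] [-1.09  1.2   0.72  1.05  2.37 -0.61] minmarg 0.3099237217044404
  psi 100 120 [-0.31  0.45  1.9  -1.16  0.75  0.4 ] [-0.96  1.31  0.34  0.89  2.59 -0.64] minmarg 0.06777920743213572
f 1 a 60 cradle [-0.13  0.7   1.6   1.05  1.36  2.42] 0.464553781261972
  psi 40 130 [-0.29  1.15  0.69 -0.87  1.91  0.55] [-1.26  0.73  1.52  1.06  1.64 -0.76] minmarg 0.3593997565604019
  psi 60 130 [-0.21  0.91  1.17 -0.97  1.56  0.59] [-1.18  0.9   1.16  0.92  1.92 -0.73] minmarg 0.26003809499043684
  psi 80 130 [-0.18  0.71  1.58 -1.17  1.23  0.65] [-1.08  1.1   0.76  0.82  2.23 -0.73] minmarg 0.06234935399082686
```

Request:
move_arm([
  [0, 0, 0, 0, 3, 0],
  [0, 0, 0, 0, 4, 0],
  [0, 0, 0, 0, 5, 0],
  [0, 0, 0, 0, 5, 0],
  [0, 0, 0, 0, 5, 0],
  [0, 0, 0, 0, 4, 0],
  [0, 0, 0, 0, 3, 0],
  [0, 0, 0, 0, 1, 0],
  [0, 0, 0, 0, 0, 0],
  [0, 0, 0, 0, 0, 0],
])

```text
time_s: 37.25
eef_pos: [550.2, 271.7, 212.2]
ee_rot: [-0.363, 0.595, 0.63, 0.343]
force: [0.5, 0.2, 0.5]
grip_width: 0.466
```

Run:
```python
from h import *
s=st();T=np.array([551.8,247,113]);d=rot(s)[:,2];print(togo(s,T-50*d),togo(s,T+19*d),T+19*d)
```

```text
t 37.25 pos [550.19 271.71 212.24] grip 0.46568652561283463 F [0.49 0.16 0.51] M [-0.42 -0.07  0.03]
q [-0.12  0.55  1.55  1.03  1.44 -0.54]  x [-0.03  0.5   0.87]  y [1.   0.06 0.  ]  z [-0.05  0.86 -0.5 ]
[-9.83  0.02 -2.17] [-9.83  0.02  4.73] [550.89 263.42 103.48]
```

Request:
move_arm([
  [0, 0, -1.2, 0, 0, 0],
  [-0.8, 0, -1, 0, 0, 0],
  [-1.5, 0, 0, 0, 0, 0],
  [-2, 0, 0, 0, 0, 0],
  [-2, 0, 0, 0, 0, 0],
  [-1.5, 0, 0, 0, 0, 0],
  [-1.2, 0, 0, 0, 0, 0],
  [-0.8, 0, 0, 0, 0, 0],
  [0, 0, 0, 0, 0, 0],
  [0, 0, 0, 0, 0, 0],
])

```text
time_s: 38.25
eef_pos: [554.1, 203.5, 138.4]
ee_rot: [-0.363, 0.595, 0.629, 0.344]
force: [-0.4, 0.5, -0.5]
grip_width: 0.469
```

Run:
```python
from h import *
s=st();T=np.array([551.8,247,113]);d=rot(s)[:,2];im,P=snap("wrist","w18");print(togo(s,T+19*d),proj("wrist",T,P),proj("wrist",T+[0,0,16],P));s=st(0)
i2,P2=snap("scene","s18");cv2.imwrite("pics/s18c.png",cv2.resize(i2[90:220,200:360],None,fx=4,fy=4,interpolation=cv2.INTER_CUBIC))
```

```text
t 38.25 pos [554.07 203.55 138.36] grip 0.4693504262103859 F [-0.37  0.5  -0.49] M [-0.37 -0.01 -0.01]
q [-0.24  0.66  1.59  0.99  1.45 -0.73]  x [-0.03  0.5   0.87]  y [1.   0.06 0.  ]  z [-0.05  0.86 -0.5 ]
[-0.02  0.01  6.94] (np.float64(321.08316672813726), np.float64(221.88327578636947)) (np.float64(321.17219170569456), np.float64(205.64962673035023))
```

View pics/w18.png

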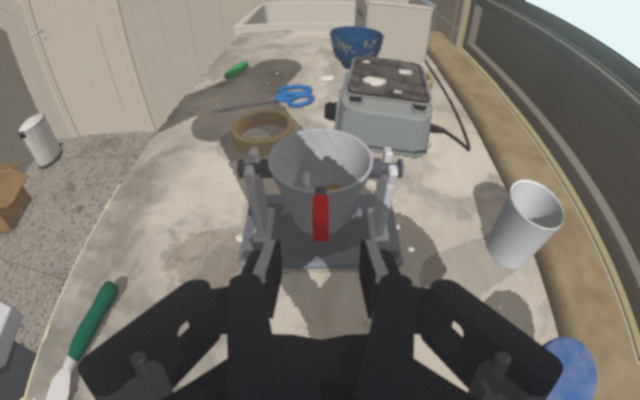

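View pics/s18c.png

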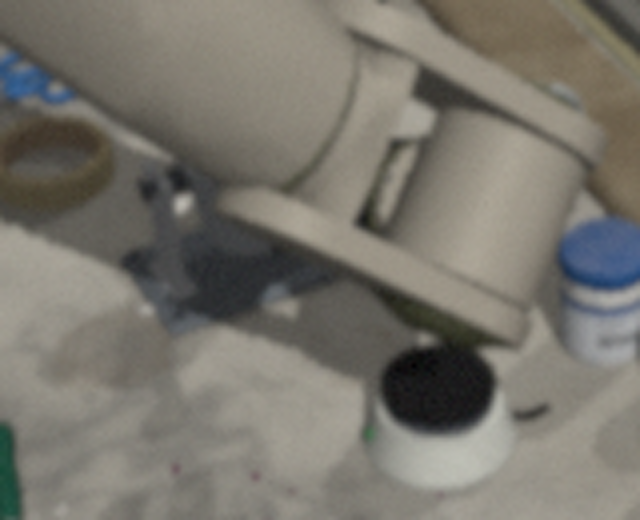

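The red tab is centred at (321,218), between the open fingers; I had predicted (321,222). Approaching now.

Request:
move_arm([
  [0.1, 0, 0.3, 0, 0, 0],
  [0.1, 0, 0.8, 0, 0, 0],
  [0, 0, 1.2, 0, 0, 0],
  [0, 0, 1.2, 0, 0, 0],
  [0, 0, 1.2, 0, 0, 0],
  [0, 0, 1, 0, 0, 0],
  [0, 0, 0.7, 0, 0, 0],
  [0, 0, 0.4, 0, 0, 0],
  [0, 0, 0.1, 0, 0, 0],
  [0, 0, 0, 0, 0, 0],
])

```text
time_s: 39.35
eef_pos: [550.7, 264.0, 105.3]
ee_rot: [-0.363, 0.595, 0.629, 0.344]
force: [-0.1, -0.9, 0.2]
grip_width: 0.47
```

Run:
```python
from h import *
s=st();T=np.array([551.8,247,114]);im,P=snap("wrist","w19");d=rot(s)[:,2];print(togo(s,T+19*d));cv2.imwrite("pics/w19c.png",cv2.resize(im[100:340,180:460],None,fx=2.5,fy=2.5))
```

```text
t 39.35 pos [550.68 264.02 105.35] grip 0.46975778591774037 F [-0.14 -0.89  0.22] M [-0.43 -0.01 -0.02]
q [-0.13  0.72  1.6   1.06  1.35 -0.74]  x [-0.03  0.5   0.87]  y [1.   0.06 0.  ]  z [-0.05  0.86 -0.5 ]
[-0.1   0.02 -0.01]
```

View pics/w19c.png

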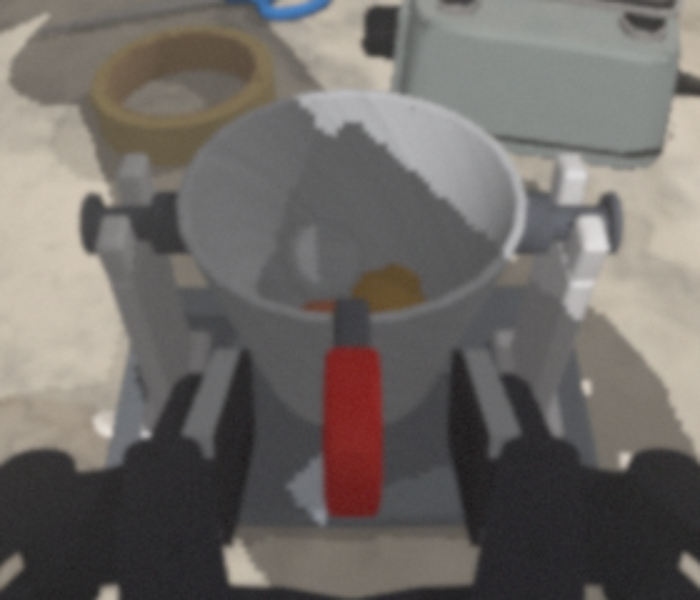

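The tab is centred between the pads. Closing firmly.

Request:
move_arm([
  [0, 0, 0, 0, 0, 0],
  [0, 0, 0, 0, 0, 0],
  [0, 0, 0, 0, 0, 0],
  [0, 0, 0, 0, 0, 0],
  [0, 0, 0, 0, 0, 0],
  [0, 0, 0, 0, 0, 0],
  [0, 0, 0, 0, 0, 0],
  [0, 0, 0, 0, 0, 0],
  [0, 0, 0, 0, 0, 0],
  [0, 0, 0, 0, 0, 0],
], grip=0, newtons=110)

```text
time_s: 40.4
eef_pos: [550.7, 264.0, 105.4]
ee_rot: [-0.363, 0.595, 0.629, 0.344]
force: [0.7, -3.3, 2.6]
grip_width: 0.1
```

Run:
```python
from h import *
s=st();im,P=snap("wrist","w20");cv2.imwrite("pics/w20c.png",cv2.resize(im[100:340,180:460],None,fx=2.5,fy=2.5))
R=rot(s);print("up in tool",R.T@[0,0,1])
```

```text
t 40.4 pos [550.74 263.96 105.38] grip 0.10030210799388574 F [ 0.71 -3.29  2.6 ] M [-0.23 -0.06 -0.08]
q [-0.13  0.72  1.6   1.06  1.35 -0.74]  x [-0.03  0.5   0.87]  y [1.   0.06 0.  ]  z [-0.05  0.86 -0.5 ]
up in tool [ 0.87  0.   -0.5 ]
```

View pics/w20c.png

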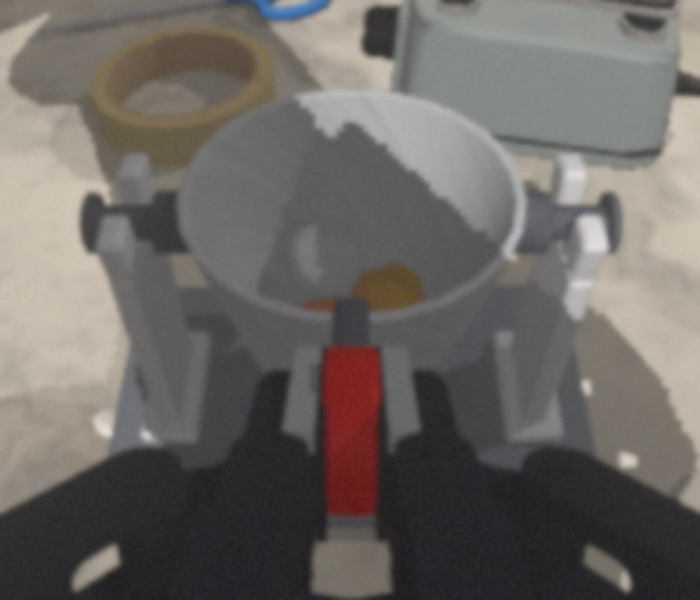

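Holding the tab, with the bucket level. I'll lift slowly straight up.

Request:
move_arm([
  [0.09, 0, -0.05, 0, 0, 0],
  [0.17, 0, -0.1, 0, 0, 0],
  [0.26, 0, -0.15, 0, 0, 0],
  [0.35, 0, -0.2, 0, 0, 0],
  [0.35, 0, -0.2, 0, 0, 0],
  [0.35, 0, -0.2, 0, 0, 0],
  [0.35, 0, -0.2, 0, 0, 0],
  [0.35, 0, -0.2, 0, 0, 0],
  [0.26, 0, -0.15, 0, 0, 0],
  [0.17, 0, -0.1, 0, 0, 0],
])

```text
time_s: 41.45
eef_pos: [550.6, 264.1, 136.7]
ee_rot: [-0.363, 0.595, 0.629, 0.344]
force: [0.7, 0.1, -3.7]
grip_width: 0.105
```

Run:
```python
from h import *
s=st();im,P=snap("wrist","w21");cv2.imwrite("pics/w21c.png",cv2.resize(im[100:340,180:460],None,fx=2.5,fy=2.5))
```

```text
t 41.45 pos [550.6  264.14 136.73] grip 0.10509176153185504 F [ 0.73  0.09 -3.73] M [-1.31 -0.08 -0.05]
q [-0.13  0.66  1.6   1.05  1.38 -0.69]  x [-0.03  0.5   0.87]  y [1.   0.06 0.  ]  z [-0.05  0.86 -0.5 ]
```

View pics/w21c.png

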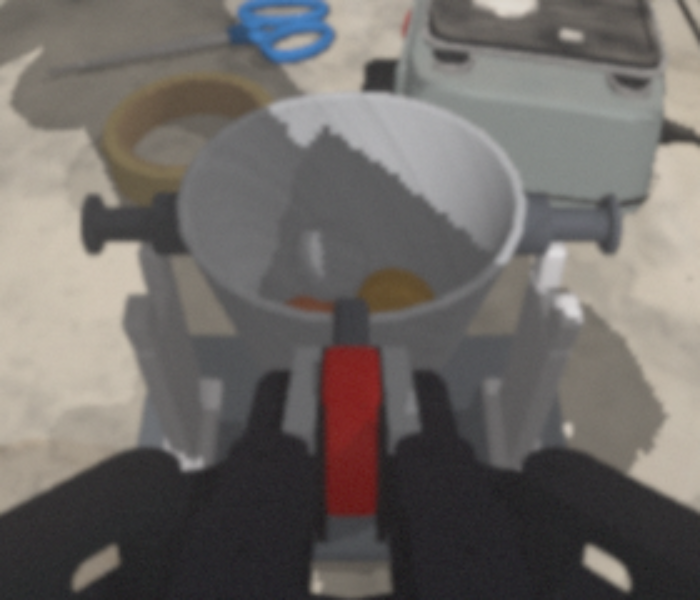

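The bucket came up level and clear of the cradle. The reading is 3.7 N, which fits a 0.18 kg bucket plus 5×40 g. I'll raise it further, then refine the shaker position from the earlier wrist views.

Request:
move_arm([
  [0.17, 0, -0.1, 0, 0, 0],
  [0.35, 0, -0.2, 0, 0, 0],
  [0.52, 0, -0.3, 0, 0, 0],
  [0.69, 0, -0.4, 0, 0, 0],
  [0.87, 0, -0.5, 0, 0, 0],
  [0.87, 0, -0.5, 0, 0, 0],
  [0.69, 0, -0.4, 0, 0, 0],
  [0.52, 0, -0.3, 0, 0, 0],
  [0.35, 0, -0.2, 0, 0, 0],
  [0.17, 0, -0.1, 0, 0, 0],
])

```text
time_s: 42.5
eef_pos: [550.6, 264.2, 196.8]
ee_rot: [-0.363, 0.595, 0.629, 0.344]
force: [0.4, 0.3, -5.2]
grip_width: 0.099
```

Run:
```python
from ik import *
s=st()
# camera rel tool
P=eyes.camera_params("wrist");T=P["camera_from_world"];R=rot(s)
Tw=np.eye(4);Tw[:3,:3]=R;Tw[:3,3]=s["eef_pos"];CT=T@Tw;np.save("CT.npy",CT)
D=[json.loads(l) for l in open("log.jsonl")]
def Pat(t):
    d=min(D,key=lambda d:abs(d["time_s"]-t));W=np.eye(4);W[:3,:3]=rot({"ee_rot":d["ee_rot"]});W[:3,3]=d["eef_pos"];return dict(K=P["K"],camera_from_world=CT@np.linalg.inv(W)),d["time_s"]
for f,t,roi in [("w1",3.15,(410,60,500,150)),("w8",11.55,(470,40,630,240)),("w10",16.65,(500,20,600,150)),("w6",10.45,(420,60,550,210))]:
    im=cv2.imread(f"pics/{f}.png");x0,y0,x1,y1=roi;g=cv2.cvtColor(im,cv2.COLOR_BGR2GRAY)[y0:y1,x0:x1]
    m=(g<52).astype(np.uint8);k,l,stt,c=cv2.connectedComponentsWithStats(m);i=1+np.argmax(stt[1:,4])
    cn,_=cv2.findContours((l==i).astype(np.uint8),cv2.RETR_EXTERNAL,cv2.CHAIN_APPROX_NONE);cn=max(cn,key=len)[:,0]+[x0,y0]
    Pp,tt=Pat(t);w=np.array([onz("wrist",*q,53,Pp)[:2] for q in cn]).astype(np.float32);e=cv2.fitEllipse(w);print("pad",f,tt,e)
for f,t,roi in [("w1",3.15,(380,200,480,290)),("w12",22.8,(360,150,505,290))]:
    im=cv2.imread(f"pics/{f}.png");x0,y0,x1,y1=roi;c=im[y0:y1,x0:x1].astype(int);m=((c[...,0]>1.5*c[...,2])&(c[...,0]>60))
    ys,xs=np.nonzero(m);Pp,tt=Pat(t);w=np.array([onz("wrist",x+x0,y+y0,3,Pp)[:2] for x,y in zip(xs,ys)]).astype(np.float32);print("mat",f,cv2.minEnclosingCircle(w))
```

```text
t 42.5 pos [550.57 264.15 196.77] grip 0.09902240759404927 F [ 0.37  0.32 -5.18] M [-1.34 -0.08 -0.01]
q [-0.13  0.57  1.56  1.03  1.44 -0.58]  x [-0.03  0.5   0.87]  y [1.   0.06 0.  ]  z [-0.05  0.86 -0.5 ]
pad w1 3.15 ((585.779296875, 97.61627960205078), (58.9708137512207, 71.91046905517578), 85.26586151123047)
pad w8 11.55 ((582.39990234375, 96.17254638671875), (62.173248291015625, 77.77510833740234), 82.65233612060547)
pad w10 16.65 ((582.8515014648438, 94.7430419921875), (70.25255584716797, 77.10655212402344), 90.07073211669922)
pad w6 10.45 ((584.6511840820312, 97.80039978027344), (64.17881774902344, 74.08332824707031), 80.17440032958984)
mat w1 ((601.4046630859375, -86.81436157226562), 57.34693908691406)
mat w12 ((601.4634399414062, -87.48746490478516), 57.58686828613281)
```

Run:
```python
from ik import *
s=st(0);print(togo(s,(532.7,63.7,s["eef_pos"][2])),s["force"],rot(s).T@[0,0,1])
a=60
q=s["joints"]
for o,psi,th in [((586,94.5,121),-86.6,0),((586,94.5,121),-150,0),((586,94.5,45),-150,0),((602,-87,60),-150,0),((602,-87,3),-150,0),((602,-87,100),-150,0)]:
    P,R,_=tool_from_bucket(o,psi,th,a);q,e=ik(P,R,q);print(o,psi,P,q,e)
for psi in(-150,-160,-140):
 d=np.array([np.cos(np.radians(psi)),np.sin(np.radians(psi))]);lip=np.array([512,-327])+15*d
 for th in range(0,131,10):
    P,R,B=pour((*lip,115 if th<80 else 80),psi,th,a);q,e=ik(P,R,q);print(psi,th,P,q,round(e,4),"wristctr",P-255.3*R[:,2])
```

```text
[ -9.96  -2.89 -17.25] [ 0.37  0.32 -5.18] [ 0.87  0.   -0.5 ]
(586, 94.5, 121) -86.6 [589.65  33.06 194.5 ] [-0.49  0.7   1.34  0.85  1.75 -0.69] 1.9178309950512477e-13
(586, 94.5, 121) -150 [532.7   63.73 194.5 ] [-0.48  0.17  2.2   1.55  0.82 -0.63] 2.4863425927133908e-11
(586, 94.5, 45) -150 [532.7   63.73 118.5 ] [-0.48  0.37  2.25  1.78  0.84 -0.97] 4.263256414560601e-16
(602, -87, 60) -150 [ 548.7  -117.77  133.5 ] [-0.85  0.45  2.02  1.37  1.05 -0.79] 1.3123326425557024e-10
(602, -87, 3) -150 [ 548.7  -117.77   76.5 ] [-0.85  0.58  2.03  1.45  1.03 -0.96] 7.105427357601002e-16
(602, -87, 100) -150 [ 548.7  -117.77  173.5 ] [-0.85  0.36  2.    1.31  1.07 -0.67] 2.274055077577941e-10
-150 0 [ 405.87 -388.27  113.5 ] [-1.38  0.67  1.67  0.97  1.43 -0.82] 0.0 wristctr [ 214.4  -498.82  241.15]
-150 10 [ 407.06 -387.59  132.2 ] [-1.33  0.57  1.66  0.85  1.35 -0.68] 0.0 wristctr [ 237.69 -485.37  296.3 ]
-150 20 [ 411.05 -385.29  150.37] [-1.27  0.49  1.63  0.71  1.28 -0.52] 0.0 wristctr [ 268.93 -467.34  345.94]
-150 30 [ 417.7  -381.44  167.47] [-1.18  0.44  1.58  0.55  1.25 -0.3
[... 3569 characters left out ...]
tctr [ 505.21 -332.7   466.97]
-140 80 [ 485.07 -349.6   185.65] [-0.68  0.58  1.26 -0.35  1.39  0.28] 0.0 wristctr [ 551.96 -293.47  425.55]
-140 90 [ 499.36 -337.61  187.55] [-0.58  0.65  1.19 -0.5   1.48  0.38] 0.0 wristctr [ 597.15 -255.55  408.64]
-140 100 [ 513.68 -325.59  186.17] [-0.5   0.73  1.11 -0.64  1.59  0.46] 0.0 wristctr [ 639.39 -220.1   381.74]
-140 110 [ 527.61 -313.9   181.57] [-0.44  0.83  1.03 -0.78  1.7   0.51] 0.0 wristctr [ 677.42 -188.19  345.68]
-140 120 [ 540.71 -302.91  173.89] [-0.38  0.93  0.95 -0.9   1.8   0.53] 0.0 wristctr [ 710.08 -160.79  301.54]
-140 130 [ 552.58 -292.95  163.35] [-0.34  1.04  0.87 -1.03  1.91  0.54] 0.0 wristctr [ 736.36 -138.74  250.67]
```

Request:
move_arm([
  [-0.5, -0.1, -0.9, 0, 0, 0],
  [-0.8, -0.2, -1.4, 0, 0, 0],
  [-1.1, -0.25, -2, 0, 0, 0],
  [-1.2, -0.3, -2.2, 0, 0, 0],
  [-1.35, -0.3, -2.3, 0, 0, 0],
  [-1.35, -0.3, -2.3, 0, 0, 0],
  [-1.25, -0.3, -2.2, 0, 0, 0],
  [-1.15, -0.25, -2, 0, 0, 0],
  [-1, -0.2, -1.6, 0, 0, 0],
  [-0.7, -0.2, -1.1, 0, 0, 0],
])

```text
time_s: 43.5
eef_pos: [538.0, 52.9, 196.1]
ee_rot: [-0.363, 0.596, 0.628, 0.344]
force: [0.2, 0.4, -4.5]
grip_width: 0.097
```

Request:
move_arm([
  [0, 0, 0, -2.6, 0, 1.5],
  [0, 0, 0, -4, 0, 2.3],
  [0, 0, 0, -5, 0, 2.9],
  [0, 0, 0, -5.5, 0, 3.2],
  [0, 0, 0, -6, 0, 3.45],
  [0, 0, 0, -6, 0, 3.45],
  [0, 0, 0, -5.5, 0, 3.2],
  [0, 0, 0, -5, 0, 2.9],
  [0, 0, 0, -4, 0, 2.3],
  [0, 0, 0, -2.6, 0, 1.5],
])

```text
time_s: 44.5
eef_pos: [537.4, 55.2, 196.2]
ee_rot: [-0.17, 0.815, 0.293, 0.47]
force: [0.4, -0.0, -3.1]
grip_width: 0.1
```

Run:
```python
from h import *
s=st();im,P=snap("wrist","w22");im2,P2=snap("top","t22");cv2.imwrite("pics/t22c.png",cv2.resize(im2[150:290,230:430],None,fx=4,fy=4,interpolation=cv2.INTER_CUBIC))
R=rot(s);print("up in tool",R.T@[0,0,1],"psi",np.degrees(np.arctan2(R[1,1],R[0,1]))-90);s=st()
```

```text
t 44.5 pos [537.37  55.17 196.16] grip 0.09993381735756081 F [ 0.4  -0.05 -3.09] M [-0.79  0.9   0.07]
q [-0.54  0.23  2.11  1.38  0.99 -0.62]  x [0.39 0.32 0.87]  y [ 0.64 -0.77 -0.  ]  z [ 0.67  0.55 -0.5 ]
up in tool [ 0.87 -0.   -0.5 ] psi -140.3698612810264
t 44.6 pos [537.26  55.7  196.26] grip 0.1013318076102849 F [ 0.27 -0.28 -4.54] M [-0.83  1.05  0.01]
q [-0.54  0.23  2.11  1.37  0.99 -0.62]  x [0.38 0.32 0.87]  y [ 0.64 -0.77 -0.  ]  z [ 0.66  0.55 -0.5 ]
```

View pics/w22.png

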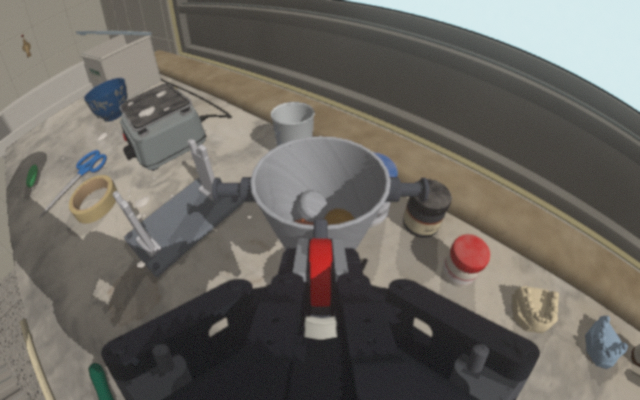

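View pics/t22c.png

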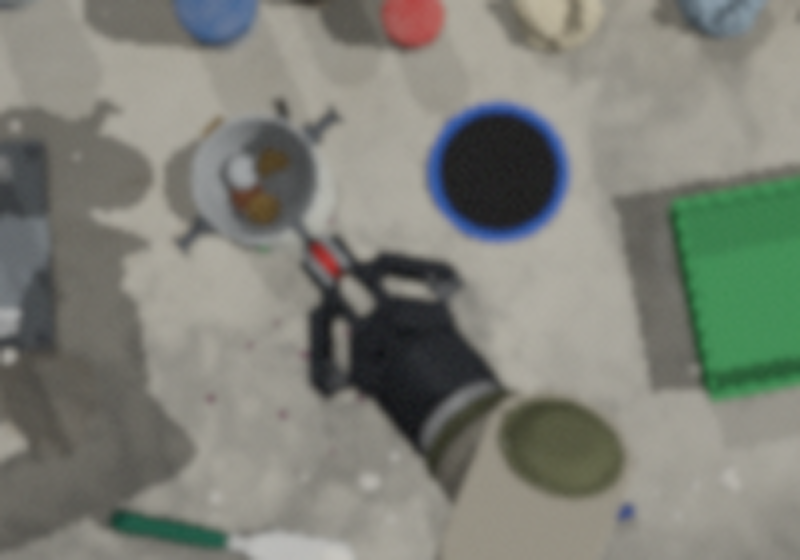

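The bucket hangs level over the shaker with the buttons inside. Checking its location in the top view (rim centre about (293.5,195.2)).

Run:
```python
from h import *
s=st(0);print(onz("top",293.4,195.2,196));print(s["eef_pos"],"flange ends",onz("top",230+330/4-.4,150+120/4-.4,183),onz("top",230+188/4-.4,150+240/4-.4,183))
R=rot(s);print("predicted bucket centre",s["eef_pos"][:2]+61.5*np.array([np.cos(np.radians(39.6)),np.sin(np.radians(39.6))]));print("jar blue",onz("top",230+215/4,150+10/4,80))
```

```text
[582.64  96.24 196.  ]
[537.26  55.7  196.26] flange ends [627.4   43.44 183.  ] [543.46 145.02 183.  ]
predicted bucket centre [584.64  94.91]
jar blue [724.59 132.43  80.  ]
```

Request:
move_arm([
  [-0.26, 0, 0.15, 0, 0, 0],
  [-0.52, 0, 0.3, 0, 0, 0],
  [-0.78, 0, 0.45, 0, 0, 0],
  [-0.87, 0, 0.5, 0, 0, 0],
  [-0.87, 0, 0.5, 0, 0, 0],
  [-0.78, 0, 0.45, 0, 0, 0],
  [-0.61, 0, 0.35, 0, 0, 0],
  [-0.43, 0, 0.25, 0, 0, 0],
  [-0.26, 0, 0.15, 0, 0, 0],
  [0, 0, 0, 0, 0, 0],
])

```text
time_s: 45.6
eef_pos: [538.1, 55.2, 134.0]
ee_rot: [-0.17, 0.814, 0.295, 0.47]
force: [-0.1, 0.1, -4.1]
grip_width: 0.104
```

Run:
```python
from h import *
s=st();im2,P2=snap("scene","s23");s=st();cv2.imwrite("pics/s23c.png",cv2.resize(im2[110:240,240:400],None,fx=4,fy=4,interpolation=cv2.INTER_CUBIC))
```

```text
t 45.6 pos [538.07  55.21 134.01] grip 0.10387685877052504 F [-0.08  0.06 -4.14] M [-0.85  1.03  0.01]
q [-0.54  0.38  2.15  1.5   0.96 -0.84]  x [0.38 0.32 0.87]  y [ 0.64 -0.77 -0.  ]  z [ 0.66  0.55 -0.5 ]
t 45.65 pos [538.13  55.21 134.32] grip 0.0969896231247077 F [ 0.45  0.54 -3.73] M [-0.92  0.97 -0.  ]
q [-0.54  0.38  2.15  1.5   0.96 -0.84]  x [0.38 0.32 0.87]  y [ 0.64 -0.77 -0.  ]  z [ 0.67  0.55 -0.5 ]
```

View pics/s23c.png

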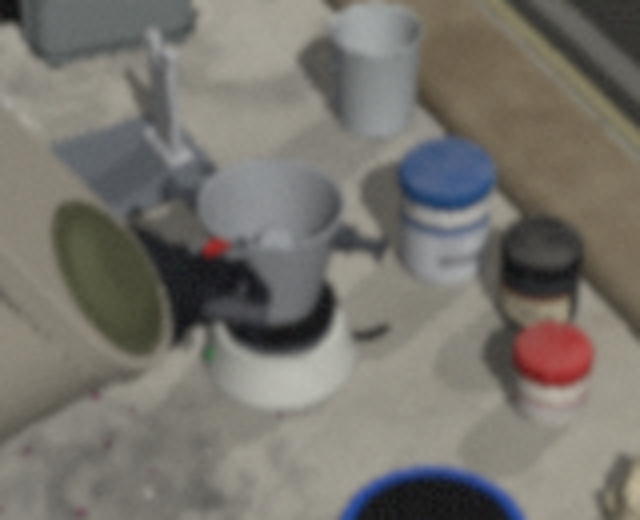

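Request:
move_arm([
  [-0.1, 0, 0.06, 0, 0, 0],
  [-0.1, 0, 0.06, 0, 0, 0],
  [-0.1, 0, 0.06, 0, 0, 0],
  [-0.1, 0, 0.06, 0, 0, 0],
  [-0.1, 0, 0.06, 0, 0, 0],
  [-0.1, 0, 0.06, 0, 0, 0],
  [-0.1, 0, 0.06, 0, 0, 0],
  [-0.1, 0, 0.06, 0, 0, 0],
  [-0.1, 0, 0.05, 0, 0, 0],
  [0, 0, 0, 0, 0, 0],
])

```text
time_s: 46.65
eef_pos: [538.3, 55.3, 124.1]
ee_rot: [-0.17, 0.814, 0.295, 0.47]
force: [-0.4, 0.2, 2.1]
grip_width: 0.101
```

Run:
```python
from h import *
s=st()
```

```text
t 46.65 pos [538.31  55.31 124.08] grip 0.10093151698035782 F [-0.42  0.21  2.06] M [-0.04 -0.08 -0.01]
q [-0.54  0.41  2.15  1.52  0.96 -0.88]  x [0.38 0.32 0.87]  y [ 0.64 -0.77 -0.  ]  z [ 0.67  0.55 -0.5 ]
```

Request:
move_arm([
  [-0.09, 0, 0.05, 0, 0, 0],
  [-0.09, 0, 0.05, 0, 0, 0],
  [-0.09, 0, 0.05, 0, 0, 0],
  [-0.04, 0, 0.025, 0, 0, 0],
  [-0.04, 0, 0.025, 0, 0, 0],
  [0, 0, 0, 0, 0, 0],
  [0, 0, 0, 0, 0, 0],
  [0, 0, 0, 0, 0, 0],
  [0, 0, 0, 0, 0, 0],
  [0, 0, 0, 0, 0, 0],
])

```text
time_s: 47.65
eef_pos: [538.2, 55.3, 120.0]
ee_rot: [-0.17, 0.814, 0.295, 0.47]
force: [-0.2, -1.1, 4.5]
grip_width: 0.097
```

Run:
```python
from h import *
s=st()
```

```text
t 47.65 pos [538.18  55.32 119.99] grip 0.0970667403571616 F [-0.2  -1.12  4.55] M [ 0.57 -0.73  0.01]
q [-0.54  0.42  2.15  1.53  0.96 -0.9 ]  x [0.38 0.32 0.87]  y [ 0.64 -0.77 -0.  ]  z [ 0.67  0.55 -0.5 ]
```

Request:
move_arm([
  [-0.04, 0, 0.025, 0, 0, 0],
  [-0.04, 0, 0.025, 0, 0, 0],
  [-0.04, 0, 0.025, 0, 0, 0],
  [-0.03, 0, 0.015, 0, 0, 0],
  [0, 0, 0, 0, 0, 0],
  [0, 0, 0, 0, 0, 0],
  [0, 0, 0, 0, 0, 0],
  [0, 0, 0, 0, 0, 0],
  [0, 0, 0, 0, 0, 0],
  [0, 0, 0, 0, 0, 0],
])

```text
time_s: 48.65
eef_pos: [538.6, 55.3, 119.2]
ee_rot: [-0.171, 0.814, 0.295, 0.471]
force: [-3.1, -1.2, 11.0]
grip_width: 0.099
```

Run:
```python
from h import *
s=st()
```

```text
t 48.65 pos [538.63  55.34 119.24] grip 0.0987500651157643 F [-3.12 -1.22 10.99] M [ 1.27 -1.34  0.1 ]
q [-0.54  0.42  2.15  1.54  0.96 -0.9 ]  x [0.38 0.32 0.87]  y [ 0.64 -0.77  0.  ]  z [ 0.67  0.56 -0.5 ]
```

Pad force is about 15 N and the stop is stiff, so the pad is bottomed. I'll hold there.

Request:
move_arm([
  [0, 0, 0, 0, 0, 0],
  [0, 0, 0, 0, 0, 0],
  [0, 0, 0, 0, 0, 0],
  [0, 0, 0, 0, 0, 0],
  [0, 0, 0, 0, 0, 0],
  [0, 0, 0, 0, 0, 0],
  [0, 0, 0, 0, 0, 0],
  [0, 0, 0, 0, 0, 0],
  [0, 0, 0, 0, 0, 0],
  [0, 0, 0, 0, 0, 0],
])

```text
time_s: 49.65
eef_pos: [538.6, 55.3, 119.3]
ee_rot: [-0.171, 0.814, 0.295, 0.471]
force: [-2.6, -1.8, 11.5]
grip_width: 0.096
```

Run:
```python
from h import *
s=st();im2,P2=snap("scene","s24");s=st();cv2.imwrite("pics/s24c.png",cv2.resize(im2[130:220,270:360],None,fx=6,fy=6,interpolation=cv2.INTER_CUBIC));im,P=snap("wrist","w24")
```

```text
t 49.65 pos [538.63  55.32 119.27] grip 0.09554674948909209 F [-2.63 -1.85 11.53] M [ 1.32 -1.39  0.14]
q [-0.54  0.42  2.15  1.54  0.96 -0.9 ]  x [0.38 0.32 0.87]  y [ 0.64 -0.77  0.  ]  z [ 0.67  0.56 -0.5 ]
t 49.7 pos [538.63  55.33 119.27] grip 0.09986782806334397 F [-3.75 -1.19 12.47] M [ 1.33 -1.39  0.18]
q [-0.54  0.42  2.15  1.54  0.96 -0.9 ]  x [0.38 0.32 0.87]  y [ 0.64 -0.77  0.  ]  z [ 0.67  0.56 -0.5 ]
```

View pics/s24c.png

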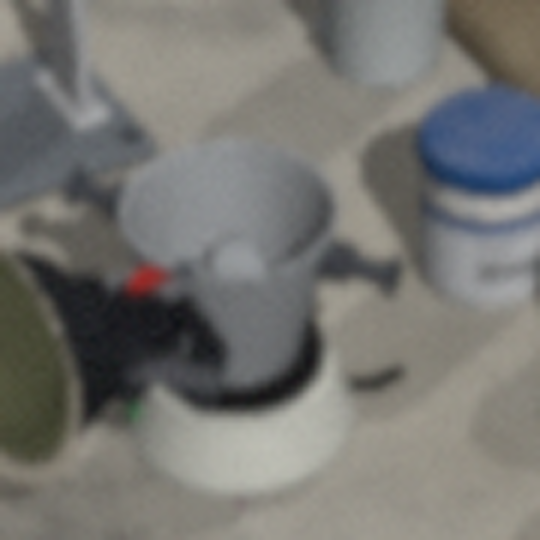

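View pics/w24.png

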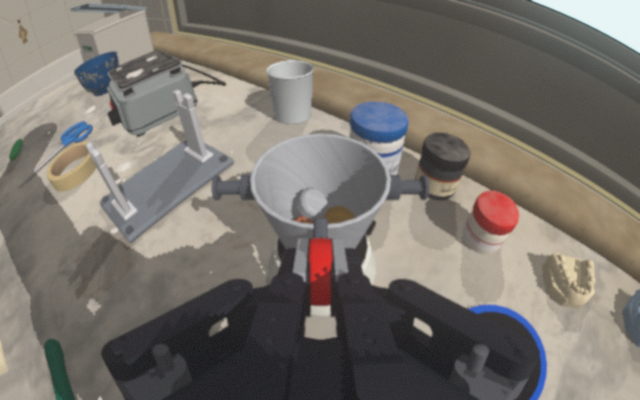

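The pad is down flush and the bucket is level, with its rim rows unchanged. One more second of hold, then a slow rise.

Request:
move_arm([
  [0, 0, 0, 0, 0, 0],
  [0, 0, 0, 0, 0, 0],
  [0, 0, 0, 0, 0, 0],
  [0, 0, 0, 0, 0, 0],
  [0, 0, 0, 0, 0, 0],
  [0, 0, 0, 0, 0, 0],
  [0, 0, 0, 0, 0, 0],
  [0, 0, 0, 0, 0, 0],
  [0, 0, 0, 0, 0, 0],
  [0, 0, 0, 0, 0, 0],
])

```text
time_s: 50.75
eef_pos: [538.6, 55.3, 119.3]
ee_rot: [-0.171, 0.814, 0.295, 0.471]
force: [-3.2, -1.5, 11.7]
grip_width: 0.101
```

Request:
move_arm([
  [0.17, 0, -0.1, 0, 0, 0],
  [0.35, 0, -0.2, 0, 0, 0],
  [0.61, 0, -0.35, 0, 0, 0],
  [0.87, 0, -0.5, 0, 0, 0],
  [1.3, 0, -0.75, 0, 0, 0],
  [1.3, 0, -0.75, 0, 0, 0],
  [1.3, 0, -0.75, 0, 0, 0],
  [0.87, 0, -0.5, 0, 0, 0],
  [0.61, 0, -0.35, 0, 0, 0],
  [0.35, 0, -0.2, 0, 0, 0],
])

```text
time_s: 51.75
eef_pos: [537.8, 55.3, 207.0]
ee_rot: [-0.17, 0.815, 0.295, 0.469]
force: [0.4, 0.8, -4.6]
grip_width: 0.098
```

Run:
```python
from ik import *
s=st();im,P=snap("top","t25")
x0,y0,x1,y1=(380,170,490,270);c=im[y0:y1,x0:x1].astype(int);m=(c[...,1]>1.4*c[...,2])&(c[...,1]>1.2*c[...,0])
ys,xs=np.nonzero(m);r=cv2.minAreaRect(np.column_stack([xs+x0,ys+y0]).astype(np.float32));print(r,onz("top",*r[0],40));cv2.imwrite("pics/t25c.png",cv2.resize(im[140:300,280:480],None,fx=4,fy=4,interpolation=cv2.INTER_CUBIC))
psi=-140;d=np.array([np.cos(np.radians(psi)),np.sin(np.radians(psi))])
q=s["joints"]
for nm,lip,th in [("tip60",(520,-327,150),60),("90",(512,-327,95),90),("120",(512,-327,75),120)]:
    P_,R,B=pour((lip[0]+15*d[0],lip[1]+15*d[1],lip[2]),psi,th,60);q,e=ik(P_,R,q);print(nm,P_,q,e)
```

```text
t 51.75 pos [537.84  55.33 207.01] grip 0.09758513518753269 F [ 0.42  0.77 -4.58] M [-0.79  0.99 -0.02]
q [-0.54  0.21  2.1   1.35  0.99 -0.58]  x [0.39 0.32 0.87]  y [ 0.64 -0.77 -0.  ]  z [ 0.66  0.55 -0.5 ]
((431.513427734375, 219.4093780517578), (51.382530212402344, 61.80964660644531), 79.99201965332031) [ 511.88 -327.35   40.  ]
tip60 [ 466.32 -372.04  242.39] [-0.87  0.47  1.25  0.    1.43  0.  ] 1.8125323514880256e-13
90 [ 499.36 -337.61  202.55] [-0.58  0.64  1.17 -0.5   1.51  0.36] 2.9788325701965034e-14
120 [ 540.71 -302.91  168.89] [-0.38  0.94  0.96 -0.9   1.8   0.54] 3.816350333673395e-13
```

View pics/t25c.png

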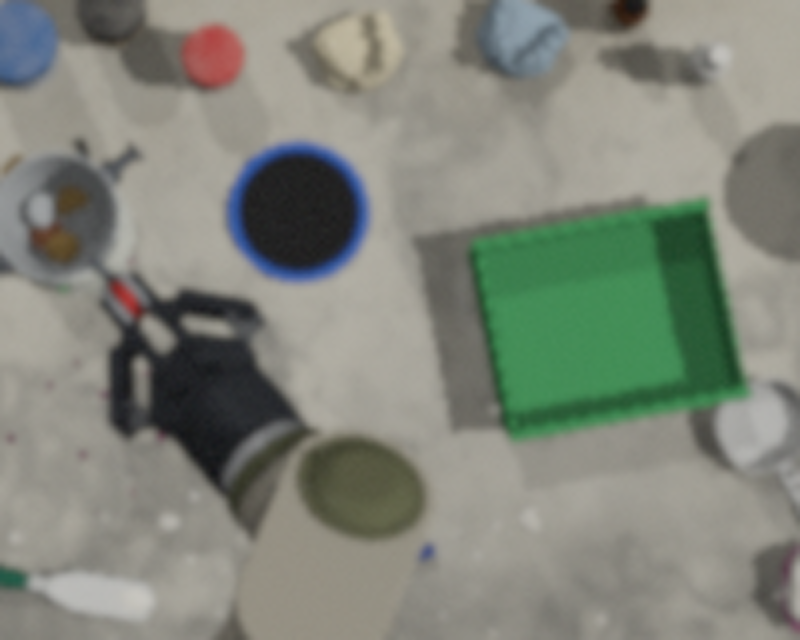

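Request:
move_arm([
  [-0.2, 0.4, -0.45, 0, 0, 0],
  [-0.4, 0.8, -0.9, 0, 0, 0],
  [-0.6, 1.2, -1.3, 0, 0, 0],
  [-0.75, 1.5, -1.65, 0, 0, 0],
  [-0.8, 1.6, -1.75, 0, 0, 0],
  [-0.8, 1.6, -1.75, 0, 0, 0],
  [-0.8, 1.6, -1.75, 0, 0, 0],
  [-0.8, 1.6, -1.75, 0, 0, 0],
  [-0.8, 1.6, -1.75, 0, 0, 0],
  [-0.8, 1.6, -1.75, 0, 0, 0],
])

```text
time_s: 52.8
eef_pos: [499.6, -153.5, 222.1]
ee_rot: [-0.171, 0.815, 0.294, 0.47]
force: [0.7, 0.3, -4.2]
grip_width: 0.101
```

Request:
move_arm([
  [-0.8, 1.6, -1.75, 0, 0, 0],
  [-0.8, 1.6, -1.75, 0, 0, 0],
  [-0.8, 1.6, -1.75, 0, 0, 0],
  [-0.8, 1.6, -1.75, 0, 0, 0],
  [-0.8, 1.6, -1.75, 0, 0, 0],
  [-0.75, 1.5, -1.65, 0, 0, 0],
  [-0.7, 1.4, -1.5, 0, 0, 0],
  [-0.6, 1.2, -1.3, 0, 0, 0],
  [-0.4, 0.8, -0.9, 0, 0, 0],
  [-0.2, 0.4, -0.45, 0, 0, 0],
])

```text
time_s: 53.8
eef_pos: [462.4, -357.5, 237.0]
ee_rot: [-0.17, 0.815, 0.294, 0.47]
force: [0.3, -0.6, -3.5]
grip_width: 0.098
```

Run:
```python
from ik import *
s=st();psi=-140;R=rot(s);print("psi",np.degrees(np.arctan2(R[1,1],R[0,1]))-90)
print(togo(s,(466,-372,242)))
# row plan: tip dth per row, TCP targets keep lip at target
q=s["joints"]
```

```text
t 53.8 pos [ 462.39 -357.49  236.99] grip 0.09776747424853753 F [ 0.31 -0.59 -3.49] M [-0.79  1.01 -0.04]
q [-1.24  0.55  1.49  0.94  1.63 -0.58]  x [0.39 0.32 0.87]  y [ 0.64 -0.77 -0.  ]  z [ 0.67  0.55 -0.5 ]
psi -140.2600373996266
[ 0.11  1.35 -0.81]
```

Request:
move_arm([
  [0, 0.1, 0, 0, -3, 0],
  [0, 0.1, 0, 0, -5, 0],
  [0, 0.2, 0, 0, -6, 0],
  [0, 0.2, 0, 0, -7, 0],
  [0, 0.2, 0, 0, -7, 0],
  [0, 0.2, 0, 0, -7, 0],
  [0, 0.1, 0, 0, -7, 0],
  [0, 0.1, 0, 0, -6, 0],
  [0, 0.1, 0, 0, -5, 0],
  [0, 0.1, 0, 0, -3, 0],
])

```text
time_s: 54.8
eef_pos: [472.4, -365.8, 237.5]
ee_rot: [-0.013, 0.94, 0.341, 0.031]
force: [-0.4, 0.6, -4.8]
grip_width: 0.099
```

Run:
```python
from ik import *
s=st();R=rot(s);psi=-140.3
im,P=snap("top","t26");cv2.imwrite("pics/t26c.png",cv2.resize(im[150:290,340:500],None,fx=5,fy=5,interpolation=cv2.INTER_CUBIC))
# bucket frame now from tool
def lipnow(s,a=60):
    a=np.radians(a);T=np.column_stack([[-np.cos(a),0,np.sin(a)],[0,1,0],[-np.sin(a),0,-np.cos(a)]]);B=rot(s)@T.T
    tab=s["eef_pos"]-19*rot(s)[:,2];o=tab-B@[78,0,83];return o+B@[-46,0,75],o,B
print(lipnow(s))
d=np.array([np.cos(np.radians(psi)),np.sin(np.radians(psi))])
for th,z in((80,95),(90,80),(100,80),(110,80),(120,80),(130,80)):
    P_,R2,B=pour((512+15*d[0],-327+15*d[1],z),psi,th,60);print(th,P_,togo(s,P_))
```

```text
t 54.8 pos [ 472.35 -365.79  237.5 ] grip 0.09893457450804674 F [-0.45  0.59 -4.81] M [-0.05  0.02 -0.06]
q [-0.88  0.46  1.26  0.07  1.42 -0.02]  x [0.77 0.64 0.07]  y [ 0.64 -0.77 -0.  ]  z [ 0.05  0.05 -1.  ]
(array([ 519.18, -326.4 ,  149.05]), array([ 451.71, -382.76,  145.44]), array([[-0.43,  0.64,  0.64],
       [-0.36, -0.77,  0.53],
       [ 0.83, -0.  ,  0.56]]))
80 [ 484.95 -349.45  200.65] [ 1.76 -0.44  3.81]
90 [ 499.3  -337.54  187.55] [ 3.53 -0.43  5.25]
100 [ 513.69 -325.6   186.17] [ 5.39 -0.42  5.51]
110 [ 527.68 -313.99  181.57] [ 7.17 -0.42  6.09]
120 [ 540.83 -303.06  173.89] [ 8.83 -0.41  6.97]
130 [ 552.76 -293.16  163.35] [10.3  -0.4   8.13]
```

View pics/t26c.png

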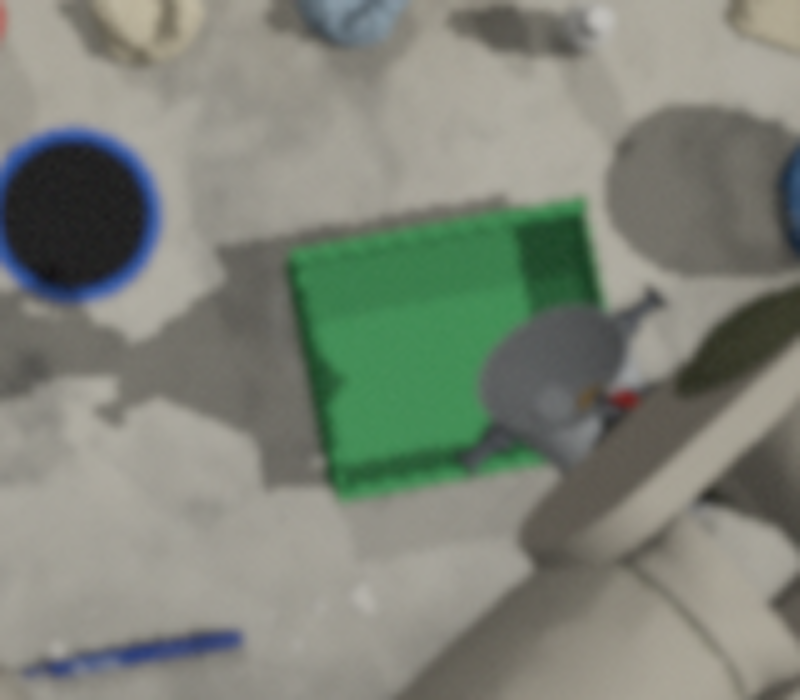

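Request:
move_arm([
  [0, 0, 0, 0, -4, 0],
  [0, 0, 0, 0, -6, 0],
  [0, 0, 0, 0, -6, 0],
  [0, 0, 0, 0, -6, 0],
  [0, 0, 0, 0, -3, 0],
  [0.1, -0.1, 0.6, 0, 0, 0],
  [0.1, -0.1, 1, 0, 0, 0],
  [0.1, -0.1, 1.2, 0, 0, 0],
  [0.1, -0.1, 1, 0, 0, 0],
  [0.1, 0, 0.5, 0, 0, 0],
])

```text
time_s: 55.85
eef_pos: [460.2, -370.9, 194.6]
ee_rot: [0.061, 0.925, 0.334, -0.172]
force: [0.4, 0.9, -3.4]
grip_width: 0.098
```

```bash
cat >> ik.py <<'E'
def lipnow(s,a=60):
    a=np.radians(a);T=np.column_stack([[-np.cos(a),0,np.sin(a)],[0,1,0],[-np.sin(a),0,-np.cos(a)]]);B=rot(s)@T.T
    tab=s["eef_pos"]-19*rot(s)[:,2];o=tab-B@[78,0,83];return o+B@[-46,0,75],o,B
E
python3 - <<'E'
from ik import *
s=st();l,o,B=lipnow(s);print("lip",l,"o",o,"theta",np.degrees(np.arccos(B[2,2])),"weight low",(o+B@[-57,0,5])[2])
im,P=snap("scene","s27");cv2.imwrite("pics/s27c.png",cv2.resize(im[230:400,280:480],None,fx=4,fy=3.5,interpolation=cv2.INTER_CUBIC))
E
```

```text
t 55.85 pos [ 460.25 -370.86  194.57] grip 0.09793305290284769 F [ 0.42  0.95 -3.4 ] M [ 0.29 -0.36  0.04]
q [-0.72  0.56  1.28 -0.37  1.38  0.24]  x [ 0.72  0.6  -0.36]  y [ 0.64 -0.77 -0.  ]  z [-0.28 -0.23 -0.93]
lip [ 474.17 -358.95   88.58] o [ 411.72 -410.98  122.27] theta 80.99369804480459 weight low 66.75902862715968
```

View pics/s27c.png

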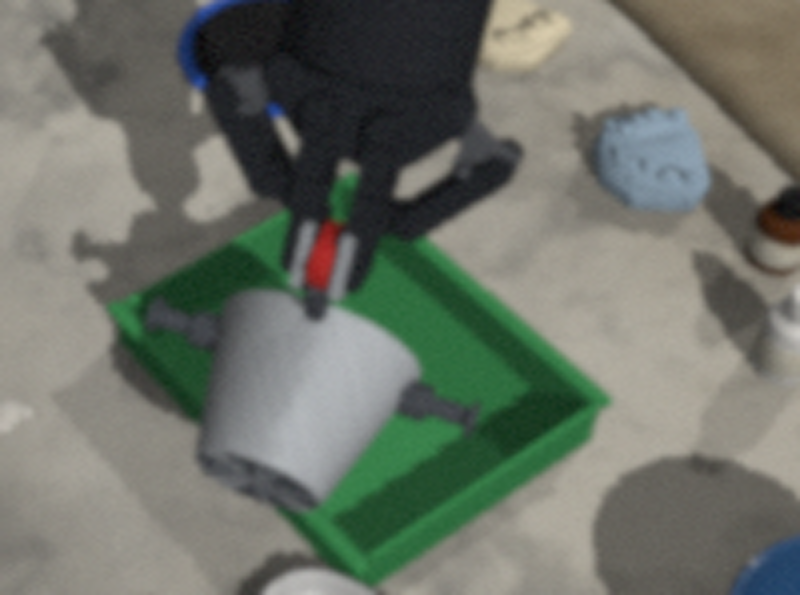

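The bucket mouth is now over the tray. I'll shift forward and continue tipping to about 105°.

Request:
move_arm([
  [0.5, 0, -0.2, 0, 0, 0],
  [0.8, 0, -0.3, 0, 0, 0],
  [0.8, 0, -0.3, 0, 0, 0],
  [0.7, 0, -0.3, 0, -3, 0],
  [0.7, 0, -0.3, 0, -4, 0],
  [0.66, 0, -0.35, 0, -4, 0],
  [0.63, 0, -0.4, 0, -4, 0],
  [0.6, 0, -0.45, 0, -4, 0],
  [0.57, 0, -0.5, 0, -4, 0],
  [0.4, 0, -0.4, 0, -3, 0],
])

```text
time_s: 56.9
eef_pos: [519.0, -322.5, 196.6]
ee_rot: [0.137, 0.862, 0.313, -0.376]
force: [-0.1, 0.9, -2.5]
grip_width: 0.1
```

Run:
```python
from ik import *
s=st();l,o,B=lipnow(s);print("lip",l,"o",o,"theta",np.degrees(np.arccos(B[2,2])),"weight low",(o+B@[-57,0,5])[2])
im,P=snap("scene","s28");cv2.imwrite("pics/s28c.png",cv2.resize(im[230:400,280:480],None,fx=4,fy=3.5,interpolation=cv2.INTER_CUBIC))
```

```text
t 56.9 pos [ 518.98 -322.46  196.61] grip 0.09985854034364622 F [-0.14  0.86 -2.52] M [ 0.51 -0.55  0.05]
q [-0.47  0.78  1.05 -0.74  1.67  0.47]  x [ 0.52  0.44 -0.73]  y [ 0.64 -0.77  0.  ]  z [-0.56 -0.47 -0.68]
lip [ 495.85 -341.91   93.39] o [ 451.21 -379.16  159.43] theta 107.11599196829293 weight low 103.47949417516847
```

View pics/s28c.png

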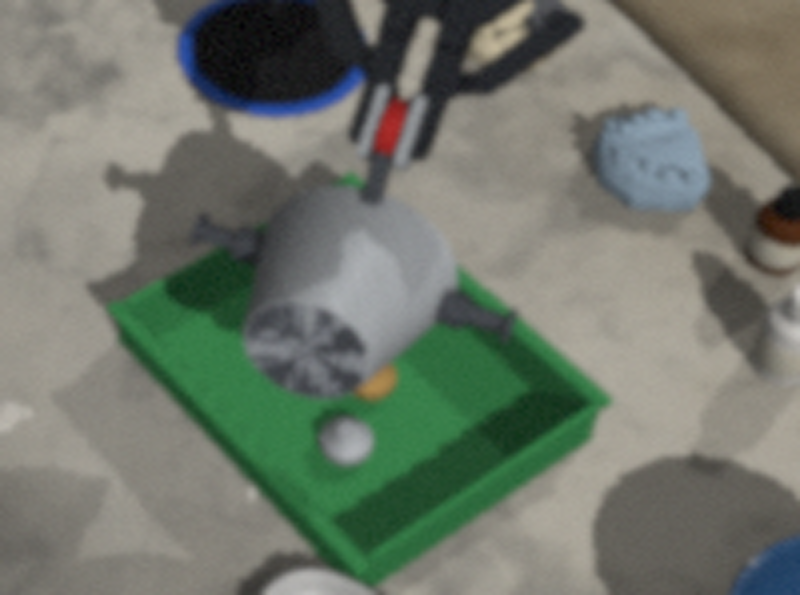

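Buttons are landing in the tray (grey (346,440), brass (378,383)). Tipping further.

Request:
move_arm([
  [0.4, 0, -0.45, 0, -3, 0],
  [0.48, 0, -0.57, 0, -4, 0],
  [0.44, 0, -0.6, 0, -4, 0],
  [0.4, 0, -0.63, 0, -4, 0],
  [0.3, 0, -0.5, 0, -3, 0],
  [0, 0, 0, 0, 0, 0],
  [0, 0, 0, 0, 0, 0],
  [0, 0, 0, 0, 0, 0],
  [0, 0, 0, 0, 0, 0],
  [0, 0, 0, 0, 0, 0],
])

```text
time_s: 57.95
eef_pos: [543.7, -302.1, 196.8]
ee_rot: [0.183, 0.793, 0.287, -0.505]
force: [-0.6, 0.1, -3.2]
grip_width: 0.1
```

Run:
```python
from ik import *
s=st();l,o,B=lipnow(s);print("lip",l,"o",o,"theta",np.degrees(np.arccos(B[2,2])))
im,P=snap("scene","s29");cv2.imwrite("pics/s29c.png",cv2.resize(im[230:400,280:480],None,fx=4,fy=3.5,interpolation=cv2.INTER_CUBIC));im,P=snap("wrist","w29")
```

```text
t 57.95 pos [ 543.72 -302.12  196.8 ] grip 0.10036681200613312 F [-0.65  0.09 -3.22] M [ 0.61 -0.76 -0.03]
q [-0.37  0.96  0.9  -0.98  1.88  0.5 ]  x [ 0.33  0.27 -0.91]  y [ 0.64 -0.77  0.  ]  z [-0.7  -0.58 -0.42]
lip [ 497.34 -340.79  107.8 ] o [ 470.33 -363.23  188.47] theta 124.95492822412052
```

View pics/s29c.png

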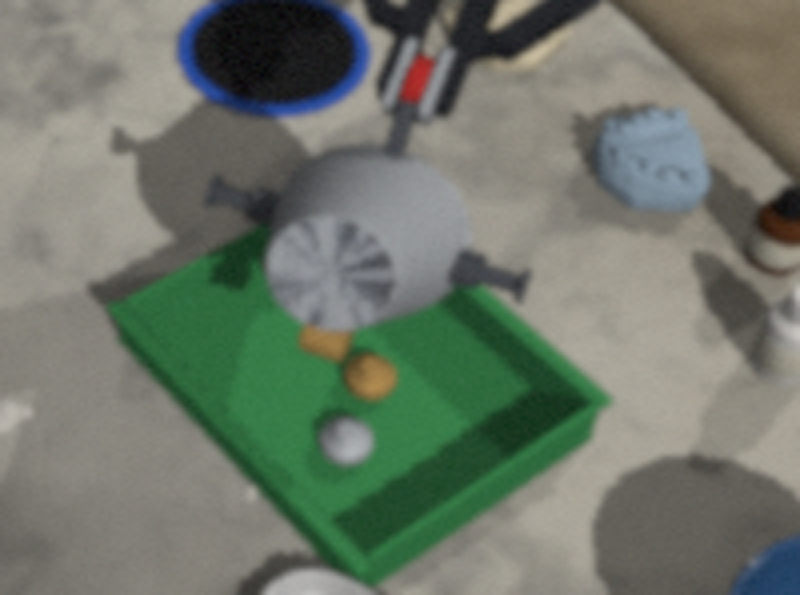

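View pics/w29.png

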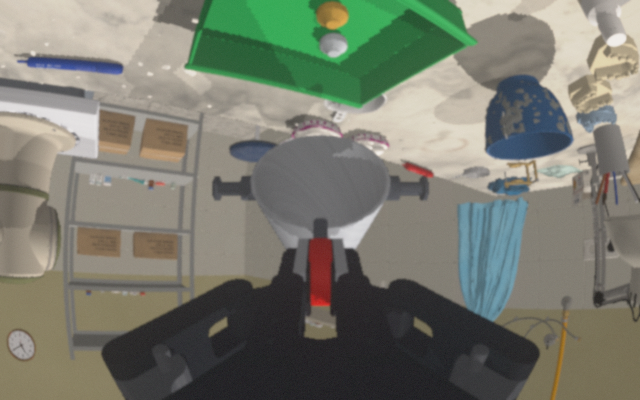

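The bucket interior looks empty (wrist view, region (320,180)). I'll raise it and turn it back upright.

Request:
move_arm([
  [-0.9, 0, -0.4, 0, 0, 0],
  [-1.8, 0, -0.8, 0, 0, 0],
  [-1.8, 0, -0.8, 0, 2, 0],
  [-0.9, 0, -0.4, 0, 4, 0],
  [0, 0, 0, 0, 7, 0],
  [0, 0, 0, 0, 8, 0],
  [0, 0, 0, 0, 8, 0],
  [0, 0, 0, 0, 8, 0],
  [0, 0, 0, 0, 8, 0],
  [0, 0, 0, 0, 8, 0],
])

```text
time_s: 59.05
eef_pos: [542.9, -302.7, 257.1]
ee_rot: [0.036, 0.935, 0.339, -0.096]
force: [0.2, -0.3, -2.8]
grip_width: 0.101
```

Request:
move_arm([
  [0, 0, 0, 0, 8, 0],
  [0, 0, 0, 0, 8, 0],
  [0, 0, 0, 0, 8, 0],
  [0, 0, 0, 0, 8, 0],
  [0, 0, 0, 0, 8, 0],
  [0, 0, 0, 0, 8, 0],
  [0, 0, 0, 0, 8, 0],
  [0, 0, 0, 0, 6, 0],
  [0, 0, 0, 0, 4, 0],
  [0, 0, 0, 0, 0, 0],
])

```text
time_s: 60.05
eef_pos: [541.7, -303.3, 254.3]
ee_rot: [-0.155, 0.838, 0.303, 0.426]
force: [-0.9, 0.1, -2.6]
grip_width: 0.102
```

Run:
```python
from ik import *
s=st();l,o,B=lipnow(s);print("lip",l,"o",o,"theta",np.degrees(np.arccos(B[2,2])),B[:,2])
im,P=snap("top","t30");cv2.imwrite("pics/t30c.png",cv2.resize(im[150:290,330:490],None,fx=5,fy=4.2,interpolation=cv2.INTER_CUBIC));im,P=snap("wrist","w30");print(togo(s,(554.7,-126.6,200)));st()
```

```text
t 60.05 pos [ 541.71 -303.34  254.3 ] grip 0.10204325504571368 F [-0.9   0.06 -2.61] M [-0.53  0.65  0.01]
q [-1.05  0.51  1.44  0.92  1.49 -0.4 ]  x [0.45 0.38 0.81]  y [ 0.64 -0.77 -0.  ]  z [ 0.62  0.52 -0.59]
lip [ 624.   -234.79  244.43] o [ 582.66 -269.01  174.71] theta 6.063718043938835 [0.08 0.07 0.99]
[  2.83 -12.74  13.16]
t 60.15 pos [ 542.65 -302.9   255.73] grip 0.10263782101841323 F [ 0.17 -0.33 -1.87] M [-0.56  0.64 -0.01]
q [-1.05  0.5   1.44  0.92  1.49 -0.4 ]  x [0.45 0.38 0.81]  y [ 0.64 -0.77  0.  ]  z [ 0.62  0.52 -0.59]
```

View pics/t30c.png

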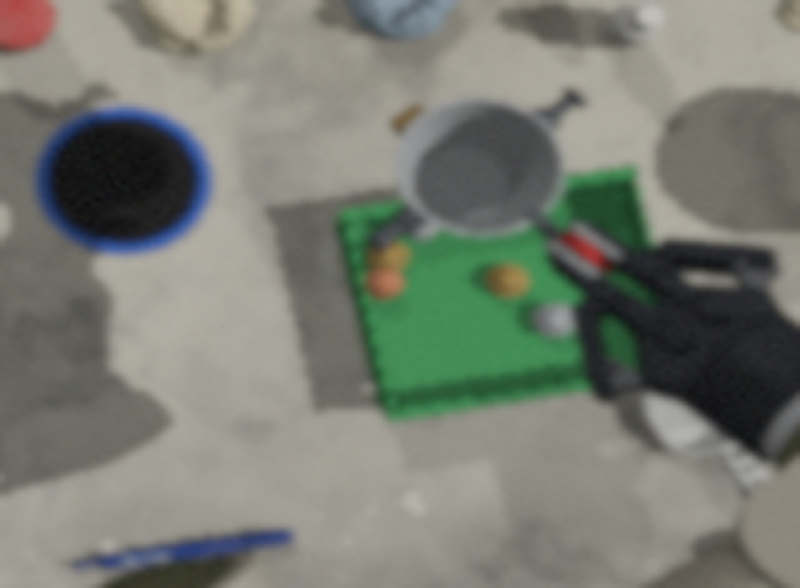

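View pics/w30.png

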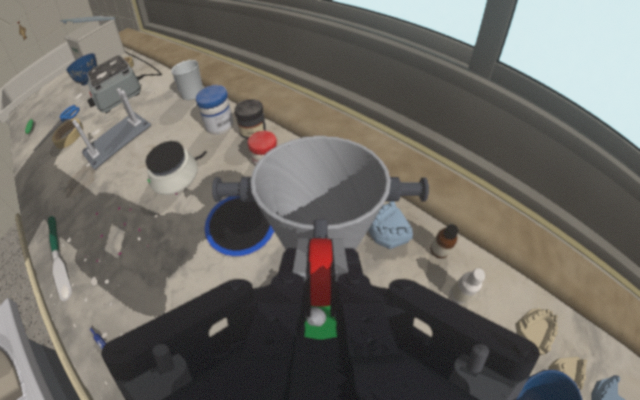

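The bucket is empty, and copper, two brass and one grey show in the tray so far. Levelling the last 6° while moving toward the mat.

Request:
move_arm([
  [0, -0.4, 0, 0, 1, 0],
  [0, -0.8, 0, 0, 1, 0],
  [0, -1.2, 0, 0, 1, 0],
  [0, -1.6, 0, 0, 1, 0],
  [0, -1.8, 0, 0, 1, 0],
  [0, -1.9, 0, 0, 1, 0],
  [0, -1.8, 0, 0, 0, 0],
  [0, -1.5, 0, 0, 0, 0],
  [0, -1.1, 0, 0, 0, 0],
  [0, -0.6, 0, 0, 0, 0],
])

```text
time_s: 61.15
eef_pos: [461.2, -204.2, 255.9]
ee_rot: [-0.17, 0.814, 0.296, 0.47]
force: [0.6, -0.1, -2.5]
grip_width: 0.099
```

Run:
```python
from ik import *
im,P=snap("top","t31");cv2.imwrite("pics/t31c.png",cv2.resize(im[150:290,330:490],None,fx=5,fy=4.2,interpolation=cv2.INTER_CUBIC))
s=st();l,o,B=lipnow(s);print("o",o,B[:,2],B[:,0]);t=s["eef_pos"]+np.array([602,-87.3,40])-o;print(t,togo(s,t))
```

```text
t 61.2 pos [ 461.03 -203.98  255.8 ] grip 0.10177910360599429 F [ 0.39  0.85 -1.38] M [-0.53  0.68 -0.05]
q [-1.13  0.27  1.85  1.    1.5  -0.6 ]  x [0.38 0.32 0.87]  y [ 0.64 -0.77  0.  ]  z [ 0.66  0.55 -0.5 ]
o [ 508.23 -164.59  182.25] [0. 0. 1.] [-0.77 -0.64  0.  ]
[ 554.8  -126.69  113.56] [-6.23  0.07 17.64]
```

View pics/t31c.png

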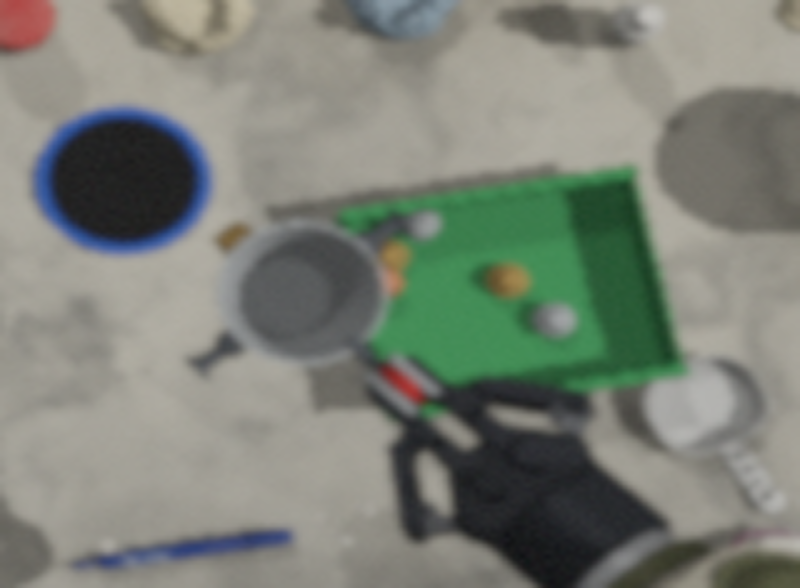

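All five buttons are in the tray. Moving the empty bucket over the mat.

Request:
move_arm([
  [0.3, 0, 0.5, 0, 0, 0],
  [0.6, 0, 1, 0, 0, 0],
  [0.8, 0, 1.4, 0, 0, 0],
  [0.9, 0, 1.6, 0, 0, 0],
  [0.9, 0, 1.6, 0, 0, 0],
  [0.9, 0, 1.6, 0, 0, 0],
  [0.8, 0, 1.3, 0, 0, 0],
  [0.5, 0, 0.9, 0, 0, 0],
  [0.3, 0, 0.5, 0, 0, 0],
  [0.1, 0, 0.1, 0, 0, 0],
])

```text
time_s: 62.2
eef_pos: [555.1, -126.9, 255.6]
ee_rot: [-0.171, 0.814, 0.295, 0.47]
force: [0.1, 0.0, -3.1]
grip_width: 0.094
```

Request:
move_arm([
  [-0.4, 0, 0.2, 0, 0, 0],
  [-0.9, 0, 0.5, 0, 0, 0],
  [-1.4, 0, 0.8, 0, 0, 0],
  [-1.7, 0, 1, 0, 0, 0],
  [-1.9, 0, 1.1, 0, 0, 0],
  [-1.9, 0, 1.1, 0, 0, 0],
  [-1.7, 0, 1, 0, 0, 0],
  [-1.2, 0, 0.7, 0, 0, 0],
  [-0.7, 0, 0.4, 0, 0, 0],
  [-0.4, 0, 0.2, 0, 0, 0],
])

```text
time_s: 63.2
eef_pos: [554.2, -127.9, 114.1]
ee_rot: [-0.171, 0.815, 0.294, 0.47]
force: [-0.2, 0.2, -1.9]
grip_width: 0.099
```

Run:
```python
from ik import *
s=st();l,o,B=lipnow(s);print("o",o,B[:,2]);t=s["eef_pos"]+np.array([602,-87.3,3])-o;print(t,togo(s,t))
im,P=snap("top","t32");cv2.imwrite("pics/t32c.png",cv2.resize(im[150:250,300:420],None,fx=6,fy=6,interpolation=cv2.INTER_CUBIC))
im,P=snap("scene","s32");cv2.imwrite("pics/s32c.png",cv2.resize(im[180:290,290:410],None,fx=5,fy=5,interpolation=cv2.INTER_CUBIC))
```

```text
t 63.2 pos [ 554.19 -127.88  114.13] grip 0.09914106492804656 F [-0.16  0.19 -1.95] M [-0.58  0.7   0.04]
q [-0.86  0.56  1.9   1.23  1.17 -0.81]  x [0.39 0.32 0.87]  y [ 0.64 -0.77 -0.  ]  z [ 0.67  0.55 -0.5 ]
o [601.41 -88.45  40.6 ] [ 0. -0.  1.]
[ 554.78 -126.73   76.52] [-3.2  -0.05  1.98]
```

View pics/t32c.png

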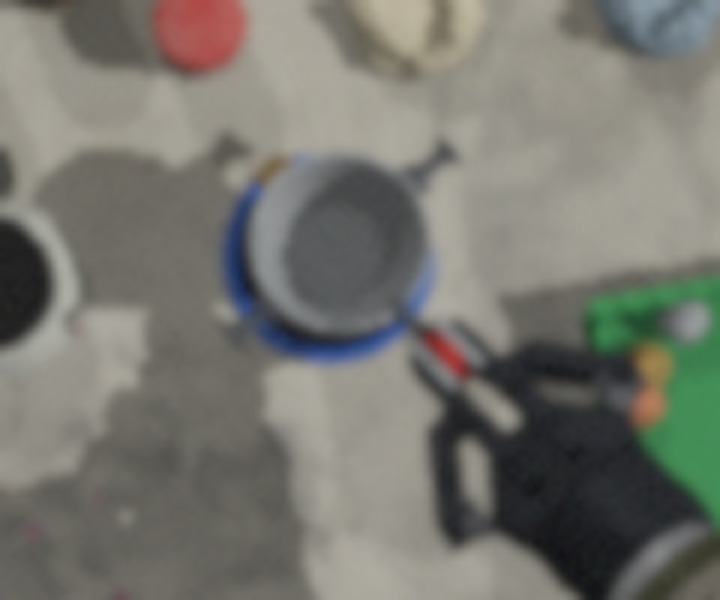

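View pics/s32c.png

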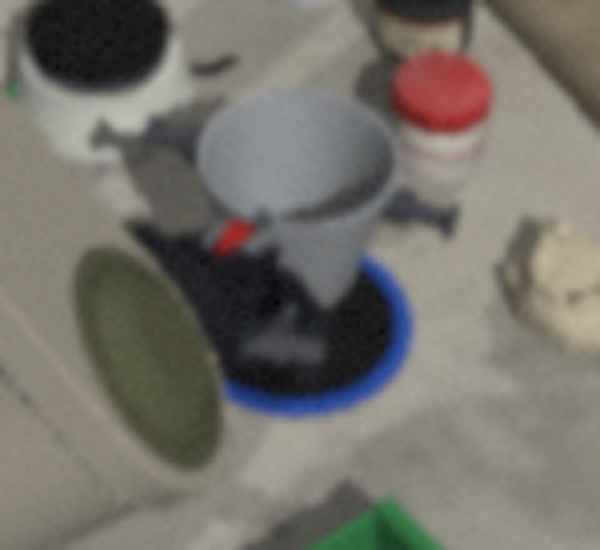

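Request:
move_arm([
  [-0.2, 0, 0.1, 0, 0, 0],
  [-0.4, 0, 0.2, 0, 0, 0],
  [-0.5, 0, 0.3, 0, 0, 0],
  [-0.5, 0, 0.3, 0, 0, 0],
  [-0.5, 0, 0.3, 0, 0, 0],
  [-0.4, 0, 0.25, 0, 0, 0],
  [-0.26, 0, 0.15, 0, 0, 0],
  [-0.17, 0, 0.1, 0, 0, 0],
  [0, 0, 0, 0, 0, 0],
  [0, 0, 0, 0, 0, 0],
])

```text
time_s: 64.3
eef_pos: [554.5, -127.6, 81.3]
ee_rot: [-0.17, 0.814, 0.295, 0.47]
force: [-0.6, -0.4, -2.8]
grip_width: 0.098
```

Run:
```python
from ik import *
s=st();l,o,B=lipnow(s);print("o",o,B[:,2]);print("rim centre by top (before)",onz("top",355.9,190.4,115))
```

```text
t 64.3 pos [ 554.53 -127.63   81.26] grip 0.0981577514766599 F [-0.6  -0.38 -2.83] M [-0.53  0.65  0.03]
q [-0.86  0.63  1.9   1.26  1.14 -0.88]  x [0.38 0.32 0.87]  y [ 0.64 -0.77 -0.  ]  z [ 0.67  0.55 -0.5 ]
o [601.79 -88.21   7.75] [ 0. -0.  1.]
rim centre by top (before) [600.53 -85.78 115.  ]
```

Centred on the mat within about 2 mm. I'll creep down until it touches.

Request:
move_arm([
  [-0.09, 0, 0.05, 0, 0, 0],
  [-0.09, 0, 0.05, 0, 0, 0],
  [-0.09, 0, 0.05, 0, 0, 0],
  [0, 0, 0, 0, 0, 0],
  [0, 0, 0, 0, 0, 0],
  [0, 0, 0, 0, 0, 0],
  [0, 0, 0, 0, 0, 0],
  [0, 0, 0, 0, 0, 0],
  [0, 0, 0, 0, 0, 0],
  [0, 0, 0, 0, 0, 0],
])

```text
time_s: 65.3
eef_pos: [554.6, -127.8, 78.3]
ee_rot: [-0.17, 0.814, 0.295, 0.47]
force: [-1.3, -1.0, 5.5]
grip_width: 0.095
```

Run:
```python
from ik import *
s=st()
```

```text
t 65.3 pos [ 554.56 -127.78   78.32] grip 0.09467721501587764 F [-1.31 -0.96  5.51] M [ 0.44 -0.48  0.02]
q [-0.86  0.63  1.9   1.26  1.14 -0.89]  x [0.38 0.32 0.87]  y [ 0.64 -0.77  0.  ]  z [ 0.67  0.55 -0.5 ]
```

Touchdown. I'll relieve the force slightly and open.

Request:
move_arm([
  [0.03, 0, -0.02, 0, 0, 0],
  [0, 0, 0, 0, 0, 0],
  [0, 0, 0, 0, 0, 0],
  [0, 0, 0, 0, 0, 0],
  [0, 0, 0, 0, 0, 0],
  [0, 0, 0, 0, 0, 0],
  [0, 0, 0, 0, 0, 0],
  [0, 0, 0, 0, 0, 0],
  [0, 0, 0, 0, 0, 0],
  [0, 0, 0, 0, 0, 0],
], newtons=30)

```text
time_s: 66.3
eef_pos: [554.4, -127.7, 78.4]
ee_rot: [-0.17, 0.814, 0.295, 0.47]
force: [1.6, -0.3, 2.6]
grip_width: 0.097
```

Request:
move_arm([
  [0, 0, 0, 0, 0, 0],
  [0, 0, 0, 0, 0, 0],
  [0, 0, 0, 0, 0, 0],
  [0, 0, 0, 0, 0, 0],
  [0, 0, 0, 0, 0, 0],
  [0, 0, 0, 0, 0, 0],
  [0, 0, 0, 0, 0, 0],
  [0, 0, 0, 0, 0, 0],
  [0, 0, 0, 0, 0, 0],
  [0, 0, 0, 0, 0, 0],
], grip=4)

```text
time_s: 67.3
eef_pos: [554.4, -127.6, 78.4]
ee_rot: [-0.17, 0.814, 0.295, 0.47]
force: [0.7, 0.9, -1.6]
grip_width: 0.468
```

Run:
```python
from ik import *
s=st();im,P=snap("wrist","w34")
```

```text
t 67.3 pos [ 554.42 -127.64   78.41] grip 0.46762217713166376 F [ 0.69  0.93 -1.59] M [-0.29  0.31 -0.02]
q [-0.86  0.63  1.9   1.26  1.14 -0.89]  x [0.38 0.32 0.87]  y [ 0.64 -0.77 -0.  ]  z [ 0.67  0.55 -0.5 ]
```

View pics/w34.png

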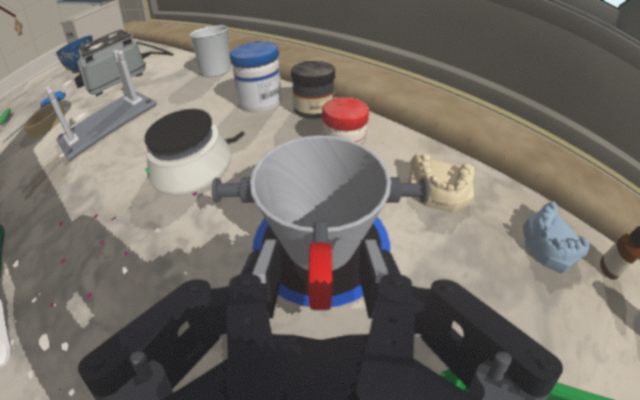

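The bucket stands free on the mat. Retreating straight back along the tool.

Request:
move_arm([
  [0, 0, -0.3, 0, 0, 0],
  [0, 0, -0.8, 0, 0, 0],
  [0, 0, -1.2, 0, 0, 0],
  [0, 0, -1.5, 0, 0, 0],
  [0, 0, -1.5, 0, 0, 0],
  [0, 0, -1.5, 0, 0, 0],
  [0, 0, -1.5, 0, 0, 0],
  [0, 0, -1.5, 0, 0, 0],
  [0, 0, -1, 0, 0, 0],
  [0, 0, -0.5, 0, 0, 0],
])

```text
time_s: 68.35
eef_pos: [478.7, -191.2, 135.5]
ee_rot: [-0.17, 0.814, 0.295, 0.47]
force: [0.7, -0.2, 1.3]
grip_width: 0.47
```

Request:
move_arm([
  [0.5, 0, -0.5, 0, 0, 0],
  [1, 0, -1, 0, 0, 0],
  [1.5, 0, -1, 0, 0, 0],
  [1.7, 0, -1, 0, 0, 0],
  [1.7, 0, -1, 0, 0, 0],
  [1.7, 0, -1, 0, 0, 0],
  [1.5, 0, -0.5, 0, 0, 0],
  [1, 0, -0.5, 0, 0, 0],
  [0.5, 0, 0, 0, 0, 0],
  [0, 0, 0, 0, 0, 0],
])

```text
time_s: 69.35
eef_pos: [478.8, -190.5, 263.9]
ee_rot: [-0.17, 0.814, 0.295, 0.47]
force: [-0.7, -0.7, -0.1]
grip_width: 0.465
```

Run:
```python
from ik import *
s=st();im,P=snap("top","t35");cv2.imwrite("pics/t35c.png",cv2.resize(im[130:290,280:480],None,fx=4,fy=3.7,interpolation=cv2.INTER_CUBIC));im,P=snap("scene","s35")
```

```text
t 69.35 pos [ 478.82 -190.54  263.85] grip 0.4651532508253915 F [-0.71 -0.72 -0.06] M [-0.25  0.24  0.02]
q [-1.08  0.26  1.83  1.02  1.47 -0.55]  x [0.38 0.32 0.87]  y [ 0.64 -0.77  0.  ]  z [ 0.66  0.55 -0.5 ]
```

View pics/t35c.png

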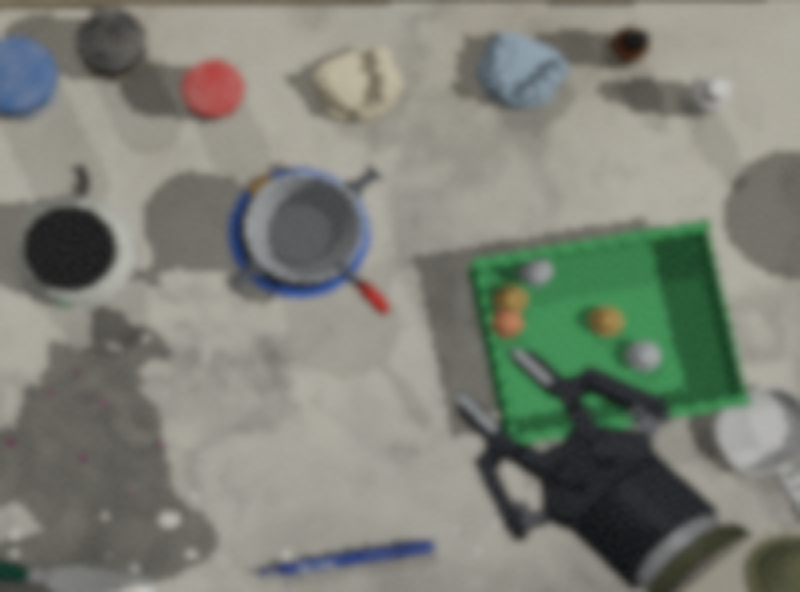

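View pics/s35.png

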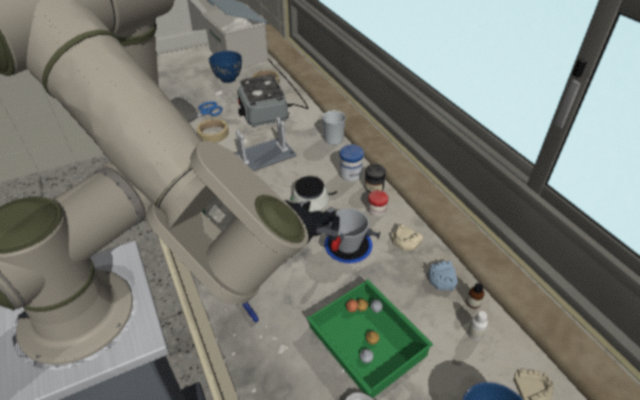

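All five buttons are in the tray, the bucket stands upright and empty on the mat, and the robot is clear. Handing in.

```bash
python3 -c "
from rig import order; print(order.finish_job())"
```

```text
the job is handed in; nothing more can be done
None
```

I handed the job in at about 69.5 s, and the outcome looks as asked in the last pictures; the hand-in itself gives no verdict.

- **Buttons in:** All five buttons were present. I put each one into the bucket while it hung in its cradle.
- **Lift:** I gripped the bucket by its red tab with the tool leaning 60° and lifted it straight up. The wrist pictures showed it staying level.
- **Shaker:** I pressed it on the pad with about 15 N, against the 9 N needed, and held it just over 2 s. I had no direct reading of the pad. I took it as fully down from the force, the stiff stop and the depth reached.
- **Pour and park:** I tipped the bucket to about 125° over the tray, then stood it on the mat.

**Last checks:**
- The top view shows one copper, two brass and two grey buttons in the tray, which has not moved.
- The bucket is empty and upright on the mat, within about 2 mm of centre by the measurement taken just before I set it down.
- The two jaw models and the other bench items look unmoved, judged by eye.
- The robot was touching nothing at hand-in.
- The force readings were noisy: 3 to 5 N with the bucket loaded, and about 2 to 3 N with it empty.

No check failed or disagreed.

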